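# Put the hair rollers away on their board and lock the posts with the hairpin clips

### The arm

A 7-joint arm with a two-finger parallel gripper is mounted at the origin on the work surface. World frame = base frame: x ahead of the robot, y to its left, z up, the work surface at z = 0. Lengths are in m, angles in rad, forces in N, time in s.
With the tool pointing down it reaches from about 0.35 to 0.9 m from the base axis. Payload 8.1 kg.
Tool frame: the origin (TCP) lies on the centre line of the jaws, within the pads' length; the fingertips stand 14 mm ahead of it and the grasp point (between the pads) lies 5 mm behind it; z points along the fingers, y is the direction in which the jaws open and shut (so a half turn about z gives the same grasp; the last joint's range is limited). The gripper opens to 92 mm and grips with 3 to 60 N. Pads are 19 mm wide; open, the fingers measure 130 mm over their backs; the gripper's body (75 mm by 190 mm) begins 47 mm behind the grasp point.
Start: joints at [-1.354, 0.434, 0.025, 1.573, -0.012, 1.134, -0.075], TCP at [0.197, 0.593, 0.241] pointing down, gripper open.
Joint ranges: [-2.62, 2.62], [-0.44, 2.09], [-1.27, 1.32], [0.08, 2.57], [-1.32, 4.46], [0.12, 2], [-2.74, 2.74]. Speed limits (rad/s): [2.22, 2.22, 3.01, 3.01, 3.14, 3.14, 3.14].

### API

Orientations are given as a rotation vector (axis times angle).
In Python, from cell import observe, eyes, arm gives the robot as it stands.
- The arm moves only by the tool step_arm, never from a script. Its argument "series" is a list that holds one entry, the list of rows, each a list of 5 numbers: the finger opening in m, from 0 to 0.0918, then the shift along the world's x, y, z in m, then the turn about the world's z in degrees. In form: [[[hand, dx, dy, dz, spin], ...]]. A call has 1 to 20 rows; each row is the pose to reach, as a shift and turn from the pose measured when the call began; what a row does not reach only later rows make up. A row lasts 1/12 s, in which the tool goes at most 41.7 mm and 7.16 degrees, less where a joint would pass 70% of its speed; a pose out of reach is approached as far as the arm can. A call with a gripper value outside its range is refused whole. The fingers move at their own pace and stop on an object; "squeeze" is the grip in N (left out, the last holds). Time passes only in rows, so rows that repeat a pose let the fingers close. It gives the time, the measured TCP pose, the force and the opening at its end, in the units of the state.
- observe(): the state, without advancing time (a new reading comes with each control period).
- eyes.get_image(name): name is "scene" or "top" or "wrist"; returns (picture, depth): 480x640x3 uint8, red, green, blue; 480x640 float32, m along the optical axis (not along the pixel's ray), 0 where there is no reading.
- eyes.camera_params(name): a dict with "intrinsics" (3x3 intrinsics, pixels), "position" and "attitude" of the camera in the world. Camera axes: x right, y down, z forward; pixel columns grow to the right and rows downward; lengths in m; the calibration is good to about 2 mm. A picture is of the moment at which its call begins: read the wrist's pose just before it. camera_params takes no time and is no camera call; for the wrist camera it gives the pose at the moment of the call.
- arm.sign_off(): hands the job in, once; it reports no verdict.
The state is a dict: "clock": time; "joints": joint angles; "dq": joint speeds; "joint_efforts": joint torques, N m; "position": TCP position; "ee_rot": TCP orientation; "force": force on the tool from outside, world axes, zero at the start; "ft_torque": the same for the moment, N m; "width": opening from 0.0 (shut) to 1.0 (fully open).
Only numpy, scipy, OpenCV 4.12 (cv2) and the standard library are available. Lean on these libraries where they do the work, as an engineer would, in place of code of your own. Each camera call takes 0.05 s, during which the arm holds its last target.

### The job

Put every loose hair roller away on the roller board, each on the thickest of the three posts that it will slide right down over. Then lock all three posts, even one left empty, so that the board can be hung up: push a hairpin clip sideways into the groove near the top of each post until it snaps past its waist and sits fully home. Leave the wig head, cream jar, spray bottle and comb where they are.

Things in the scene. Friction and masses are not known exactly. Their poses are not given: they have to be found in the camera images.
- board: roller board, held firm: wooden board 110 x 290 x 18 mm lying flat, origin under its centre, z up, with three upright aluminium posts on its y axis: thick at +105 mm, middle at 0, thin at -105 mm. Each takes two rollers, one on the other, and rises to 166 mm above the table; a roller let go part-way down a post slides down by itself
- thick_foot (a point): where the axis of the thick post (33 mm diameter) meets the top of the board, 18 mm above the table
- middle_foot (a point): where the axis of the middle post (26 mm diameter) meets the top of the board, 18 mm above the table
- thin_foot (a point): where the axis of the thin post (19 mm diameter) meets the top of the board, 18 mm above the table
- thick_groove (a point): middle of the clip groove of the thick post, on its axis, 151 mm above the table. The groove is 10 mm high (146 to 156 mm above the table); in it the post is a neck of 8 mm diameter. Above it is the end button, as wide as the post, 10 mm high, its upper edge bevelled by 4 mm
- middle_groove (a point): middle of the clip groove of the middle post, on its axis, 151 mm above the table. The groove is 10 mm high (146 to 156 mm above the table); in it the post is a neck of 8 mm diameter. Above it is the end button, as wide as the post, 10 mm high, its upper edge bevelled by 4 mm
- thin_groove (a point): middle of the clip groove of the thin post, on its axis, 151 mm above the table. The groove is 10 mm high (146 to 156 mm above the table); in it the post is a neck of 8 mm diameter. Above it is the end button, as wide as the post, 10 mm high, its upper edge bevelled by 4 mm
- roller1: hair roller standing on end, may be absent: ribbed plastic tube, 50 mm outside, 60 mm long, 45 g; origin at its middle (30 mm above its foot), z along the tube. All look alike from the side; the bore right through is 37, 30 or 23 mm, which goes over the thick (33), middle (26) or thin (19) post with 4 mm to spare and stops dead on the button of a thicker one. Which is not told: try it
- roller2: hair roller standing on end, may be absent: ribbed plastic tube, 50 mm outside, 60 mm long, 45 g; origin at its middle (30 mm above its foot), z along the tube. All look alike from the side; the bore right through is 37, 30 or 23 mm, which goes over the thick (33), middle (26) or thin (19) post with 4 mm to spare and stops dead on the button of a thicker one. Which is not told: try it
- roller3: hair roller standing on end, may be absent: ribbed plastic tube, 50 mm outside, 60 mm long, 45 g; origin at its middle (30 mm above its foot), z along the tube. All look alike from the side; the bore right through is 37, 30 or 23 mm, which goes over the thick (33), middle (26) or thin (19) post with 4 mm to spare and stops dead on the button of a thicker one. Which is not told: try it
- roller4: hair roller standing on end, may be absent: ribbed plastic tube, 50 mm outside, 60 mm long, 45 g; origin at its middle (30 mm above its foot), z along the tube. All look alike from the side; the bore right through is 37, 30 or 23 mm, which goes over the thick (33), middle (26) or thin (19) post with 4 mm to spare and stops dead on the button of a thicker one. Which is not told: try it
- roller5: hair roller standing on end, may be absent: ribbed plastic tube, 50 mm outside, 60 mm long, 45 g; origin at its middle (30 mm above its foot), z along the tube. All look alike from the side; the bore right through is 37, 30 or 23 mm, which goes over the thick (33), middle (26) or thin (19) post with 4 mm to spare and stops dead on the button of a thicker one. Which is not told: try it
- clip1: hairpin spring clip lying flat, 65 g: black vinyl-dipped bow 28 mm wide (along y), 12 thick, 30 long, and two sprung legs of 6 mm steel wire running along +x to 78 mm ahead of the origin. Origin: middle of the bow, at mid thickness (6 mm above the table); z across the flat. Hold it by pinching the bow's width; +x is the way to push it on, legs level in the groove
- clip2: hairpin spring clip lying flat, 65 g: black vinyl-dipped bow 28 mm wide (along y), 12 thick, 30 long, and two sprung legs of 6 mm steel wire running along +x to 78 mm ahead of the origin. Origin: middle of the bow, at mid thickness (6 mm above the table); z across the flat. Hold it by pinching the bow's width; +x is the way to push it on, legs level in the groove
- clip3: hairpin spring clip lying flat, 65 g: black vinyl-dipped bow 28 mm wide (along y), 12 thick, 30 long, and two sprung legs of 6 mm steel wire running along +x to 78 mm ahead of the origin. Origin: middle of the bow, at mid thickness (6 mm above the table); z across the flat. Hold it by pinching the bow's width; +x is the way to push it on, legs level in the groove
- clip1_seat (a point): the seat between the legs of clip1, 50 mm along the clip's +x from its origin, level with it; home when at the middle of a groove. Inside, the legs flare to a 17 mm mouth at the tips, narrow to a sprung 3 mm waist 60 mm from the origin, then clasp the post's 8 mm neck at the seat. Forcing the waist past takes 5 to 10 N. Clips are alike and fit any post; one let go sags a little
- clip2_seat (a point): the seat between the legs of clip2, 50 mm along the clip's +x from its origin, level with it; home when at the middle of a groove. Inside, the legs flare to a 17 mm mouth at the tips, narrow to a sprung 3 mm waist 60 mm from the origin, then clasp the post's 8 mm neck at the seat. Forcing the waist past takes 5 to 10 N. Clips are alike and fit any post; one let go sags a little
- clip3_seat (a point): the seat between the legs of clip3, 50 mm along the clip's +x from its origin, level with it; home when at the middle of a groove. Inside, the legs flare to a 17 mm mouth at the tips, narrow to a sprung 3 mm waist 60 mm from the origin, then clasp the post's 8 mm neck at the seat. Forcing the waist past takes 5 to 10 N. Clips are alike and fit any post; one let go sags a little
- wig_head: bystander: black plastic wig stand head on a round foot, 150 mm wide, 268 mm tall; origin under its centre
- cream_jar: bystander: closed jar of hair cream, 70 mm diameter, 62 mm tall; origin under its centre
- spray_bottle: bystander: spray bottle with a lever trigger, 68 mm diameter, 209 mm tall, its nozzle reaching 60 mm out; origin under its centre
- afro_comb: bystander: black wide-tooth afro comb lying flat, 115 x 150 x 12 mm; origin about its middle, at the table
Mind the look-alikes: they are no part of the job. What is shaped like the clip2 but green or red is not meant.

How it is judged:
By the outcome, as a careful person would: the job done as asked, in the order asked, and still so for the second after the job is handed in, with the robot touching nothing.
Of roller1, roller2, roller3, roller4, roller5 only 3 to 5 are there at a start; the rules pass over those that are not, and their reading is None.
At some moment in a run one of roller1, roller2, roller3, roller4, roller5, clip1, clip2, clip3 may be knocked a few centimetres aside while the robot is not near it.
It also fails if it takes over 210 s, if anything falls off the work surface, if the arm or the gripper's body presses on something with over 40 N, if the wrist force passes 120 N, or if a joint passes its speed limit or range.

## Working session

There is one attempt and no reset: what is moved stays moved. The work goes in short steps, Python scripts to look and compute and a tool call to move; the robot and the scene stay as the last step left them, time stands still between calls to the robot, and variables do not carry over. Pictures are saved under pics/ and viewed, and the job is handed in when it is done.

Besides the shell and the picture viewer there is one more tool, called after "Request:" as name([rows], argument=value, ...), one row to a line, values as JSON. step_arm: Moves the arm, as the interface text tells. Its arguments: {"type":"object","properties":{"series":{"type":"array"},"squeeze":{"type":"number"}},"required":["series"]}

```bash
ls -la; mkdir -p pics
cat > h.py <<'E'
import numpy as np, cv2
from cell import observe, eyes, arm
from scipy.spatial.transform import Rotation as R
def cam(n):
    p=eyes.camera_params(n); K=np.array(p["intrinsics"]); a=np.array(p["attitude"])
    Rm = a if a.shape==(3,3) else (R.from_rotvec(a).as_matrix() if a.size==3 else R.from_quat(a).as_matrix())
    return K,np.array(p["position"]),Rm
def grab(n,f=None):
    c=cam(n); im,d=eyes.get_image(n)
    if f: cv2.imwrite("pics/"+f,cv2.cvtColor(im,cv2.COLOR_RGB2BGR))
    return im,d,c
def onplane(c,u,v,z):
    K,p,Rm=c; r=Rm@np.linalg.inv(K)@np.array([u,v,1.]); return p+r*(z-p[2])/r[2]
def cloud(c,d):
    K,p,Rm=c; v,u=np.mgrid[0:d.shape[0],0:d.shape[1]]
    x=(u-K[0,2])/K[0,0]*d; y=(v-K[1,2])/K[1,1]*d
    return np.stack([x,y,d],-1)@Rm.T+p
def proj(c,P):
    K,p,Rm=c; q=K@(Rm.T@(np.array(P)-p)); return q[:2]/q[2]
E
python3 - <<'E'
from h import *
print(observe())
for n in("scene","top","wrist"):
    print(n,eyes.camera_params(n))
    grab(n,n+"0.png")
E
```

```text
total 12
drwxr-xr-x  3 agent agent 4096 Dec  6 07:00 .
drwxr-xr-x 23 root  root  4096 Dec  6 07:00 ..
drwxr-xr-x  2 agent agent 4096 Dec  6 07:00 pics
{'clock': 0.0, 'joints': array([-1.35357911,  0.43520863,  0.02499329,  1.57412007, -0.01161557,
        1.13401228, -0.07504399]), 'dq': array([ 0.00061304,  0.00015073, -0.00238086, -0.00128533,  0.00121866,
        0.00024575,  0.00075146]), 'joint_efforts': array([-8.52232952e-04, -6.67831564e+01,  9.84518901e-01, -3.14477599e+01,
       -6.06882828e-02,  4.22964175e-02,  1.83741481e-04]), 'position': array([0.19639651, 0.59280636, 0.23994523]), 'ee_rot': array([-5.00271270e-01, -3.10138560e+00,  2.51122765e-03]), 'force': array([-0.89479946,  0.63731964,  0.12866564]), 'ft_torque': array([ 0.0032919 ,  0.04278164, -0.03395432]), 'width': 0.9974604347479488}
scene {'intrinsics': array([[524.30877108,   0.        , 320.47111078],
       [  0.        , 524.30877108, 230.85700961],
       [  0.        ,   0.        ,   1.        ]]), 'position': array([1.15061001, 0.39856105, 1.31675822]), 'attitude': array([-1.47391903, -2.37168349,  0.66304623])}
top {'intrinsics': array([[597.65910033,   0.        , 309.13033914],
       [  0.        , 597.65910033, 233.97800666],
       [  0.        ,   0.        ,   1.        ]]), 'position': array([0.40791171, 0.07779262, 1.53481522]), 'attitude': array([-2.22328973,  2.15801583, -0.0879998 ])}
wrist {'intrinsics': array([[331.41408074,   0.        , 318.60603392],
       [  0.        , 331.41408074, 236.64678336],
       [  0.        ,   0.        ,   1.        ]]), 'position': array([0.12986159, 0.61481102, 0.38394803]), 'attitude': array([2.36533629, 1.70879972, 0.22454334])}
```

View pics/top0.png

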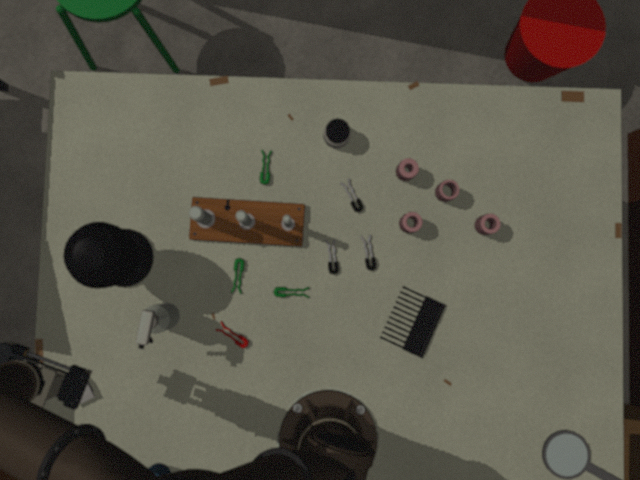

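View pics/scene0.png

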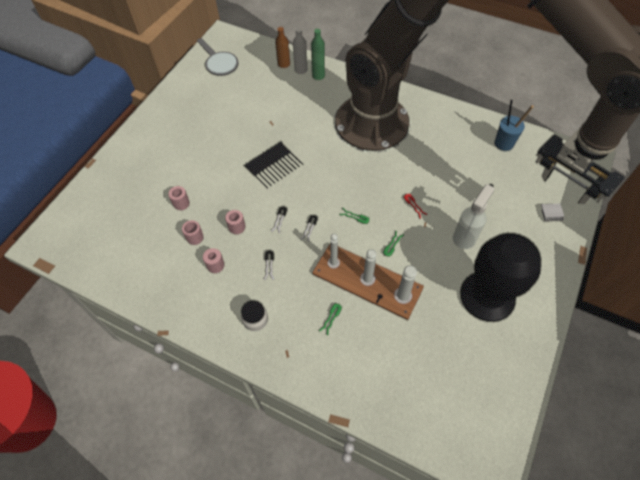

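View pics/wrist0.png

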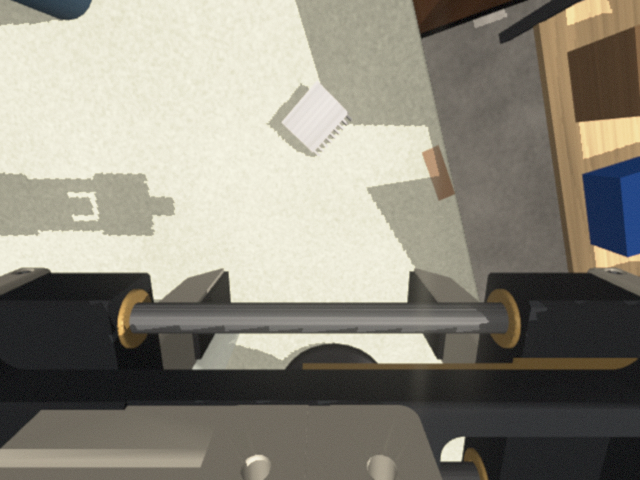

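Run:
```python
from h import *
im,d,c=grab("top","top1.png")
P=cloud(c,d)
print("table z", np.median(P[300:340,300:360,2]))
hsv=cv2.cvtColor(im,cv2.COLOR_RGB2HSV)
# rollers : pinkish and height 
Z=P[...,2]
def comps(m,amin,name):
    n,l,s,cc=cv2.connectedComponentsWithStats(m.astype(np.uint8))
    for i in range(1,n):
        if s[i,4]>=amin:
            q=P[l==i]; 
            print(name,s[i],cc[i].round(1),"med",np.median(q,0).round(4),"zmax",np.percentile(q[:,2],95).round(3))
H,S,V=[hsv[...,i].astype(int) for i in range(3)]
inb=np.zeros(H.shape,bool); inb[100:360,180:560]=1
print(hsv[170,399],hsv[178,408],hsv[225,200],hsv[205,357])
comps(inb&((H<8)|(H>165))&(S>50)&(V>80),20,"pink")
comps(inb&(V<55),15,"dark")
comps(inb&(H>5)&(H<20)&(S>110),100,"wood")
for zt,r in((0.10,0),(0.155,0)):
    comps(inb&(Z>zt),10,"high%.3f"%zt)
print(onplane(c,198,220,0.0),onplane(c,300,220,0.0))
cv2.imwrite("pics/topcrop.png",cv2.resize(cv2.cvtColor(im,cv2.COLOR_RGB2BGR)[130:300,180:520],None,fx=2.35,fy=2.35,interpolation=cv2.INTER_CUBIC))
```

```text
table z 0.0003821246138068224
[179  59  99] [177  73  66] [ 14  36 107] [34 31 58]
pink [398 159  21  19 249] [408.  168.2] med [ 0.6829 -0.1783  0.0596] zmax 0.066
pink [439 180  21  19 161] [448.5 189.5] med [ 0.632  -0.2799  0.058 ] zmax 0.065
pink [402 212  21  20 216] [411.5 221.8] med [ 0.5485 -0.1893  0.0594] zmax 0.066
pink [480 214  21  20 222] [489.4 223.5] med [ 0.5506 -0.3836  0.0593] zmax 0.065
pink [221 321  10  10  31] [224.4 326.3] med [0.2728 0.2725 0.0055] zmax 0.012
pink [240 337   8  12  63] [243.7 342.7] med [0.2346 0.2197 0.0127] zmax 0.019
dark [326 119  24  24 444] [337.6 130.7] med [7.715e-01 7.000e-04 6.270e-02] zmax 0.069
dark [406 165   6   6  20] [408.7 166.8] med [ 0.6952 -0.1878  0.015 ] zmax 0.034
dark [399 176  11   5  19] [403.1 178.1] med [ 0.6635 -0.1711  0.0243] zmax 0.037
dark [447 183   7  10  36] [450.4 186.3] med [ 0.6492 -0.2966  0.0166] zmax 0.038
dark [440 197   8   5  16] [442.8 199.2] med [ 0.6126 -0.274   0.0265] zmax 0.035
dark [351 199  12  13  92] [357.4 205.6] med [ 0.5909 -0.0595  0.012 ] zmax 0.019
dark [225 200   5  10  31] [227.2
[... 651 characters left out ...]
6.6] med [ 0.2876 -0.2341  0.0068] zmax 0.014
wood [ 190  198  115   48 3734] [249.6 222.1] med [0.5362 0.2082 0.0188] zmax 0.024
high0.100 [189 205  19  17 227] [197.7 213.3] med [0.5444 0.3231 0.164 ] zmax 0.17
high0.100 [236 210  14  13 135] [242.4 216.1] med [0.5406 0.2199 0.1638] zmax 0.17
high0.100 [283 214   9  10  71] [287.  218.7] med [0.5375 0.117  0.1652] zmax 0.171
high0.155 [189 205  15  15 162] [195.7 212.1] med [0.5465 0.3266 0.1651] zmax 0.171
high0.155 [236 210  11  11  99] [241.3 214.9] med [0.5428 0.2225 0.1654] zmax 0.17
high0.155 [283 214   8   8  53] [286.7 217.6] med [0.5393 0.117  0.1664] zmax 0.171
[0.54287734 0.35017808 0.        ] [0.55087169 0.08786899 0.        ]
```

View pics/topcrop.png

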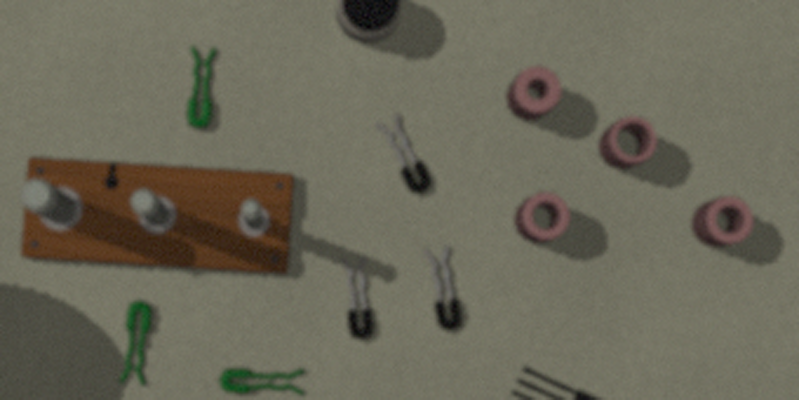

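Run:
```python
from h import *
K,p,Rc=cam("wrist"); o=observe(); Rt=R.from_rotvec(o["ee_rot"]).as_matrix()
print(Rt.round(3)); print("cam pos in tool",(Rt.T@(p-o["position"])).round(4)); print("cam axes in tool\n",(Rt.T@Rc).round(3))
c=(K,p,Rc); print(onplane(c,320,100,0),onplane(c,320,0,0),onplane(c,320,260,0))
t=cam("top")
for uv in((97,255),(130,258),(145,325),(160,318)): print(uv,onplane(t,*uv,0.0),onplane(t,*uv,0.2))
```

```text
[[-0.949  0.314 -0.   ]
 [ 0.314  0.949 -0.001]
 [-0.    -0.001 -1.   ]]
cam pos in tool [ 0.07   -0.0003 -0.1439]
cam axes in tool
 [[-0.    -0.965 -0.261]
 [ 1.     0.    -0.001]
 [ 0.001 -0.261  0.965]]
[0.08357361 0.63121488 0.        ] [-0.00551247  0.66061005  0.        ] [0.25692142 0.57401638 0.        ]
(97, 255) [0.44521461 0.60404778 0.        ] [0.44035371 0.53547208 0.2       ]
(130, 258) [0.44005315 0.5195805  0.        ] [0.43586483 0.46201164 0.2       ]
(145, 325) [0.27128209 0.47310158 0.        ] [0.28908614 0.42158932 0.2       ]
(160, 318) [0.28999755 0.43595557 0.        ] [0.30536281 0.38928377 0.2       ]
```

Request:
step_arm([
  [[0.09,0,0,0.05,0],[0.09,0,0,0.1,0],[0.09,0,0,0.15,0],[0.09,0.01,-0.04,0.15,-5],[0.09,0.03,-0.08,0.15,-10],[0.09,0.05,-0.12,0.15,-16],[0.09,0.07,-0.16,0.15,-22],[0.09,0.09,-0.2,0.15,-28],[0.09,0.11,-0.24,0.15,-34],[0.09,0.13,-0.28,0.15,-40],[0.09,0.15,-0.32,0.15,-46],[0.09,0.17,-0.36,0.15,-52],[0.09,0.19,-0.4,0.15,-58],[0.09,0.21,-0.44,0.15,-64],[0.09,0.23,-0.48,0.15,-70],[0.09,0.25,-0.52,0.14,-71.7],[0.09,0.27,-0.56,0.13,-71.7],[0.09,0.29,-0.6,0.12,-71.7],[0.09,0.31,-0.63,0.11,-71.7],[0.09,0.33,-0.66,0.1,-71.7]],
])

```text
clock: 1.87
position: [0.5056, -0.0343, 0.3506]
ee_rot: [-2.222, -2.221, -0.001]
force: [0.9, 2.2, 0.7]
width: 0.981
```

Request:
step_arm([
  [[0.09,0.015,-0.04,0,0],[0.09,0.03,-0.08,0,0],[0.09,0.045,-0.12,0,0],[0.09,0.06,-0.16,0,0],[0.09,0.075,-0.2,-0.01,0],[0.09,0.09,-0.24,-0.02,0],[0.09,0.1,-0.28,-0.02,0],[0.09,0.11,-0.316,-0.02,0],[0.09,0.11,-0.316,-0.02,0],[0.09,0.11,-0.316,-0.02,0],[0.09,0.11,-0.316,-0.02,0],[0.09,0.11,-0.316,-0.02,0]],
])

```text
clock: 2.87
position: [0.616, -0.3487, 0.3306]
ee_rot: [-2.219, -2.223, -0.003]
force: [-0.1, -0.4, 0.0]
width: 0.98
```

Run:
```python
from h import *
grab("wrist","w1.png"); o=observe(); print(o["clock"],o["position"])
```

```text
2.9167 [ 0.61618558 -0.3482626   0.33087948]
```

View pics/w1.png

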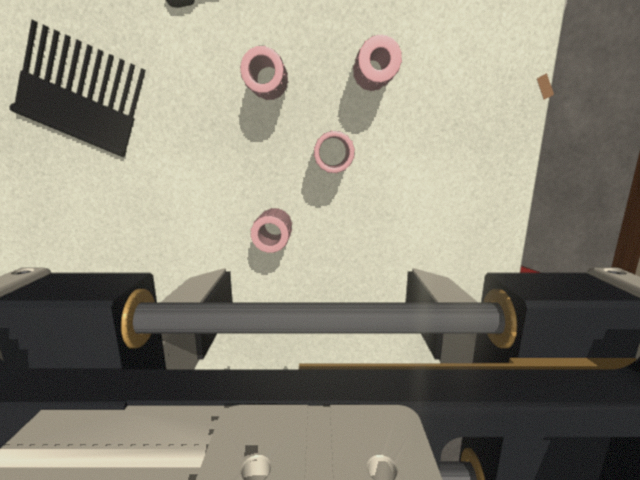

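```bash
cat >> h.py <<'E'
def rollers_wrist(im,c,ztop=0.06):
    hsv=cv2.cvtColor(im,cv2.COLOR_RGB2HSV); H,S,V=[hsv[...,i].astype(int) for i in range(3)]
    m=(((H<8)|(H>160))&(S>45)&(V>165)).astype(np.uint8); m[265:]=0
    n,l,s,cc=cv2.connectedComponentsWithStats(m)
    out=[]
    for i in range(1,n):
        if s[i,4]<200: continue
        mm=(l==i).astype(np.uint8)
        cs,hi=cv2.findContours(mm,cv2.RETR_CCOMP,cv2.CHAIN_APPROX_NONE)
        for j,cn in enumerate(cs):
            if len(cn)<25: continue
            (a,b)=(cv2.minEnclosingCircle(cn))
            P=np.array([onplane(c,*q[0],ztop) for q in cn]); 
            A=np.c_[2*P[:,:2],np.ones(len(P))]; x=np.linalg.lstsq(A,(P[:,:2]**2).sum(1),rcond=None)[0]
            r=np.sqrt(x[2]+x[0]**2+x[1]**2)
            print("hole" if hi[0][j][3]>=0 else "outer",np.round(a,0),"ctr",x[:2].round(4),"diam mm",(2000*r).round(1))
E
python3 - <<'E'
from h import *
im,d,c=grab("wrist"); rollers_wrist(im,c)
print(cv2.cvtColor(im,cv2.COLOR_RGB2HSV)[60,395])
E
```

```text
outer [379.  58.] ctr [ 0.6847 -0.1819] diam mm 46.9
hole [379.  59.] ctr [ 0.6848 -0.1816] diam mm 24.8
outer [261.  69.] ctr [ 0.5504 -0.1931] diam mm 47.1
hole [261.  69.] ctr [ 0.5504 -0.1927] diam mm 31.6
outer [334. 152.] ctr [ 0.6341 -0.2844] diam mm 47.3
hole [333. 152.] ctr [ 0.6344 -0.284 ] diam mm 38.5
outer [269. 233.] ctr [ 0.5522 -0.3872] diam mm 48.1
hole [269. 234.] ctr [ 0.5521 -0.3872] diam mm 31.2
[  1  58 223]
```

Request:
step_arm([
  [[0.0918,0.006,0.02,-0.03,-2],[0.0918,0.012,0.04,-0.06,-2],[0.0918,0.018,0.064,-0.09,-2],[0.0918,0.018,0.064,-0.13,-2],[0.0918,0.018,0.064,-0.17,-2],[0.0918,0.018,0.064,-0.21,-2],[0.0918,0.018,0.064,-0.24,-2],[0.0918,0.018,0.064,-0.27,-2],[0.0918,0.018,0.064,-0.296,-2],[0.0918,0.018,0.064,-0.296,-2],[0.0918,0.018,0.064,-0.296,-2],[0.045,0.018,0.064,-0.296,-2],[0.045,0.018,0.064,-0.296,-2],[0.045,0.018,0.064,-0.296,-2],[0.045,0.018,0.064,-0.296,-2],[0.045,0.018,0.064,-0.296,-2]],
], squeeze=15)

```text
clock: 4.3
position: [0.6347, -0.2844, 0.0361]
ee_rot: [2.257, 2.184, 0.004]
force: [-0.7, -1.0, 0.5]
width: 0.689
```

Request:
step_arm([
  [[0.045,0,0,0,0],[0.045,0,0,0,0],[0.045,0,0,0,0],[0.045,0,0,0,0],[0.045,0,0,0,0]],
])

```text
clock: 4.72
position: [0.6349, -0.2845, 0.0365]
ee_rot: [2.256, 2.184, 0.005]
force: [-0.4, 1.7, 6.4]
width: 0.543
```

Request:
step_arm([
  [[0.045,0,0,0.04,0],[0.045,0,0,0.08,0],[0.045,0,0.01,0.12,0],[0.045,-0.01,0.035,0.15,0],[0.045,-0.02,0.06,0.18,0],[0.045,-0.03,0.09,0.21,0],[0.045,-0.04,0.12,0.24,0],[0.045,-0.05,0.15,0.26,0],[0.045,-0.06,0.18,0.28,0],[0.045,-0.07,0.22,0.3,0],[0.045,-0.08,0.26,0.32,0],[0.045,-0.09,0.3,0.324,0],[0.045,-0.095,0.34,0.324,0],[0.045,-0.095,0.38,0.324,0],[0.045,-0.095,0.42,0.324,0],[0.045,-0.095,0.444,0.324,0],[0.045,-0.095,0.444,0.324,0],[0.045,-0.095,0.444,0.324,0],[0.045,-0.095,0.444,0.324,0],[0.045,-0.095,0.444,0.324,0]],
])

```text
clock: 6.38
position: [0.5401, 0.1576, 0.3606]
ee_rot: [2.259, 2.181, 0.004]
force: [0.1, -1.0, 0.1]
width: 0.547
```

Run:
```python
from h import *
im,d,c=grab("wrist","w2.png"); o=observe(); print(o["clock"],o["position"],o["width"])
P=cloud(c,d); m=(P[...,2]>0.15)&(P[...,2]<0.175)
n,l,s,cc=cv2.connectedComponentsWithStats(m.astype(np.uint8))
for i in range(1,n):
    if s[i,4]>50: q=P[l==i]; print(s[i],cc[i].round(1),np.median(q,0).round(4),(q.min(0)+q.max(0))/2)
```

```text
6.4333 [0.54012249 0.15759452 0.36067495] 0.5493626712032643
[ 300   16   36   41 1146] [317.5  35.8] [0.5454 0.3252 0.1654] [0.54547264 0.32610158 0.16142124]
[306 140  25  26 517] [317.9 152.7] [0.5421 0.2218 0.1653] [0.54218331 0.22182149 0.16429247]
```

View pics/w2.png

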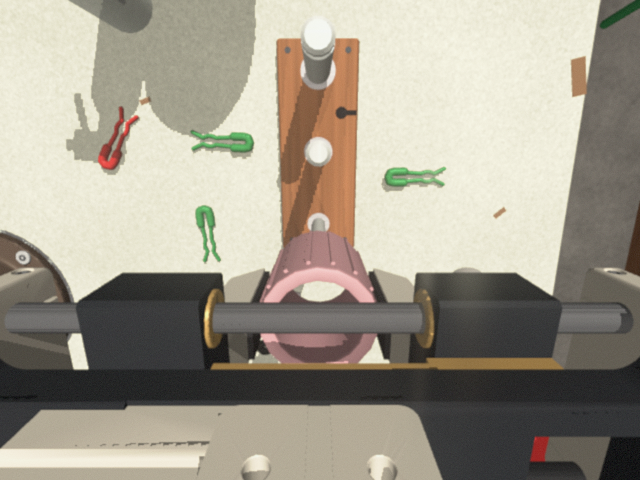

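Request:
step_arm([
  [[0.045,0.001,0.04,-0.02,0],[0.045,0.003,0.08,-0.04,0],[0.045,0.005,0.12,-0.06,0],[0.045,0.006,0.15,-0.08,0],[0.045,0.006,0.169,-0.1,0],[0.045,0.006,0.169,-0.11,0],[0.045,0.006,0.169,-0.11,0],[0.045,0.006,0.169,-0.11,0],[0.045,0.006,0.169,-0.13,0],[0.045,0.006,0.169,-0.14,0],[0.045,0.006,0.169,-0.15,0],[0.045,0.006,0.169,-0.16,0],[0.045,0.006,0.169,-0.17,0]],
])

```text
clock: 7.52
position: [0.5465, 0.3261, 0.1906]
ee_rot: [2.26, 2.18, 0.006]
force: [-0.7, -0.0, -0.8]
width: 0.545
```

Request:
step_arm([
  [[0.045,-0.0005,0.0005,-0.015,0],[0.045,-0.0005,0.0005,-0.03,0],[0.045,-0.0005,0.0005,-0.045,0],[0.045,-0.0005,0.0005,-0.058,0],[0.045,-0.0005,0.0005,-0.058,0]],
])

```text
clock: 7.93
position: [0.5446, 0.3259, 0.1298]
ee_rot: [2.261, 2.18, -0.0]
force: [-0.2, 0.5, -0.0]
width: 0.549
```

Request:
step_arm([
  [[0.085,0,0,0,0],[0.085,0,0,0,0],[0.085,0,0,0,0],[0.085,0,0,0,0],[0.085,0,0,0,0],[0.085,0,0,0.02,0],[0.085,0,0,0.06,0],[0.085,0,0,0.1,0],[0.085,0,0,0.14,0],[0.085,0,-0.04,0.16,0],[0.085,0,-0.08,0.17,0],[0.085,0,-0.12,0.17,0],[0.085,0,-0.16,0.17,0],[0.085,0,-0.2,0.17,0],[0.085,0,-0.24,0.17,0],[0.085,0,-0.28,0.17,0],[0.085,0,-0.32,0.17,0],[0.085,0,-0.36,0.17,0],[0.085,0,-0.4,0.17,0],[0.085,0,-0.44,0.17,0]],
])

```text
clock: 9.6
position: [0.5444, -0.116, 0.3005]
ee_rot: [2.26, 2.18, 0.002]
force: [0.3, -0.2, 0.2]
width: 0.926
```

```bash
cat >> h.py <<'E'
def topscan(name=None):
    im,d,c=grab("top",name); P=cloud(c,d)
    hsv=cv2.cvtColor(im,cv2.COLOR_RGB2HSV); H,S,V=[hsv[...,i].astype(int) for i in range(3)]
    inb=np.zeros(H.shape,bool); inb[100:360,180:560]=1
    for nm,m,a in(("pink",inb&((H<8)|(H>165))&(S>50)&(V>80),60),("dark",inb&(V<55)&(P[...,2]<.03),60)):
        n,l,s,cc=cv2.connectedComponentsWithStats(m.astype(np.uint8))
        for i in range(1,n):
            if s[i,4]>=a: print(nm,s[i,4],cc[i].round(1),np.median(P[l==i],0).round(4))
E
python3 - <<'E'
from h import *
topscan("top2.png"); o=observe(); print(o["clock"],o["position"])
E
```

```text
pink 104 [204.1 216.5] [0.5405 0.3219 0.077 ]
pink 257 [488.3 222.9] [ 0.5528 -0.381   0.0581]
pink 88 [243.  342.3] [0.2347 0.2215 0.0125]
dark 80 [357.5 205.6] [ 0.5904 -0.0596  0.013 ]
dark 79 [333.6 267.6] [ 0.4299 -0.0026  0.012 ]
dark 498 [431.3 322.2] [ 0.3026 -0.253   0.0078]
9.65 [ 0.54281082 -0.12598961  0.30132577]
```

View pics/top2.png

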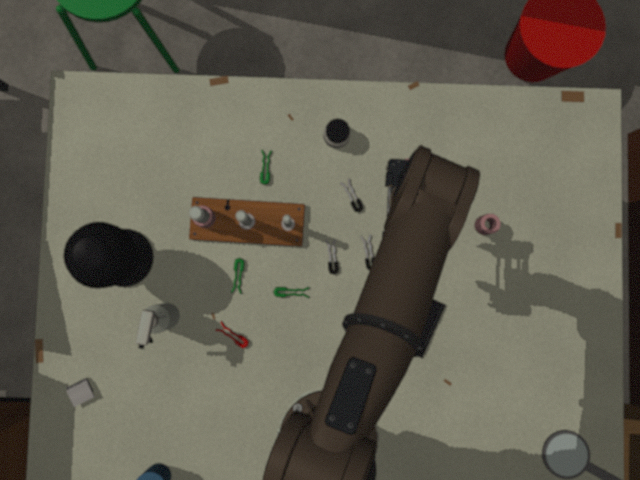

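Request:
step_arm([
  [[0.085,0.002,-0.04,0,0],[0.085,0.004,-0.08,0,0],[0.085,0.006,-0.11,0,0],[0.085,0.007,-0.135,0,0],[0.085,0.007,-0.135,0,0],[0.085,0.007,-0.135,0,0]],
])

```text
clock: 10.15
position: [0.5492, -0.2629, 0.3016]
ee_rot: [2.271, 2.16, -0.003]
force: [0.6, 0.7, 0.3]
width: 0.929
```

Run:
```python
from h import *
o=observe(); print(o["clock"],o["position"],o["dq"].round(3))
im,d,c=grab("wrist","w3.png"); rollers_wrist(im,c)
```

```text
10.15 [ 0.54917542 -0.26293179  0.30157891] [-0.049 -0.009 -0.033  0.015 -0.005  0.003 -0.013]
outer [436. 128.] ctr [ 0.6844 -0.1814] diam mm 47.3
hole [436. 128.] ctr [ 0.6848 -0.1811] diam mm 24.1
outer [316. 145.] ctr [ 0.5502 -0.1931] diam mm 47.5
hole [316. 145.] ctr [ 0.5504 -0.1925] diam mm 31.1
```

Request:
step_arm([
  [[0.0918,0.001,0.035,-0.03,0],[0.0918,0.001,0.07,-0.06,0],[0.0918,0.001,0.07,-0.1,0],[0.0918,0.001,0.07,-0.14,0],[0.0918,0.001,0.07,-0.18,0],[0.0918,0.001,0.07,-0.22,0],[0.0918,0.001,0.07,-0.25,0],[0.0918,0.001,0.07,-0.2655,0],[0.08,0.001,0.07,-0.2655,0],[0.045,0.001,0.07,-0.2655,0],[0.045,0.001,0.07,-0.2655,0],[0.045,0.001,0.07,-0.2655,0],[0.045,0.001,0.07,-0.2655,0],[0.045,0.001,0.07,-0.2655,0],[0.045,0.001,0.07,-0.2655,0],[0.045,0.001,0.07,-0.2655,0],[0.045,0.001,0.07,-0.2655,0],[0.045,0.001,0.07,-0.2655,0],[0.045,0.001,0.07,-0.2655,0],[0.045,0.001,0.07,-0.2655,0]],
])

```text
clock: 11.87
position: [0.5512, -0.1911, 0.0367]
ee_rot: [2.269, 2.164, -0.0]
force: [-0.5, 1.0, 8.2]
width: 0.557
```

Request:
step_arm([
  [[0.045,0,0,0.04,0],[0.045,0,0.0,0.08,0],[0.045,-0.001,0.03,0.11,0],[0.045,-0.002,0.06,0.14,0],[0.045,-0.003,0.09,0.17,0],[0.045,-0.004,0.12,0.2,0],[0.045,-0.005,0.16,0.22,0],[0.045,-0.006,0.2,0.225,0],[0.045,-0.007,0.24,0.225,0],[0.045,-0.008,0.28,0.225,0],[0.045,-0.009,0.32,0.225,0],[0.045,-0.009,0.36,0.225,0],[0.045,-0.009,0.39,0.225,0],[0.045,-0.009,0.415,0.225,0],[0.045,-0.009,0.415,0.225,0],[0.045,-0.009,0.415,0.22,0],[0.045,-0.009,0.415,0.21,0],[0.045,-0.009,0.415,0.21,0]],
])

```text
clock: 13.37
position: [0.5414, 0.2222, 0.2447]
ee_rot: [2.271, 2.162, -0.004]
force: [-0.0, 0.4, -0.5]
width: 0.551
```

Request:
step_arm([
  [[0.045,0.001,0.0015,-0.015,0],[0.045,0.001,0.0015,-0.03,0],[0.045,0.001,0.0015,-0.04,0],[0.045,0.001,0.0015,-0.05,0],[0.045,0.001,0.0015,-0.06,0]],
])

```text
clock: 13.78
position: [0.5425, 0.2229, 0.1841]
ee_rot: [2.272, 2.16, -0.004]
force: [-0.1, -1.1, -1.1]
width: 0.553
```

Request:
step_arm([
  [[0.045,0,0,-0.02,0],[0.045,0,0,-0.04,0],[0.045,0,0,-0.054,0],[0.045,0,0,-0.054,0],[0.085,0,0,-0.054,0],[0.085,0,0,-0.054,0],[0.085,0,0,-0.054,0],[0.085,0,0,-0.054,0],[0.085,0,0,-0.054,0],[0.085,0,0,-0.03,0],[0.085,0,0,0.01,0],[0.085,0,0,0.05,0],[0.085,0,0,0.08,0],[0.085,0.01,-0.04,0.1,0],[0.085,0.02,-0.08,0.1,0],[0.085,0.04,-0.12,0.1,0],[0.085,0.06,-0.16,0.1,0],[0.085,0.08,-0.2,0.1,0],[0.085,0.1,-0.24,0.1,0],[0.085,0.12,-0.28,0.1,0]],
])

```text
clock: 15.45
position: [0.6549, -0.0423, 0.2846]
ee_rot: [2.271, 2.161, -0.003]
force: [0.9, 1.1, 0.3]
width: 0.923
```

Request:
step_arm([
  [[0.085,0.01,-0.04,0,0],[0.085,0.02,-0.08,0,0],[0.085,0.02,-0.12,0,0],[0.085,0.02,-0.16,0,0],[0.085,0.02,-0.2,0,0],[0.085,0.02,-0.2,0,0],[0.085,0.02,-0.2,0,0]],
])

```text
clock: 16.03
position: [0.6735, -0.2465, 0.285]
ee_rot: [2.277, 2.153, -0.005]
force: [-0.6, 1.3, 0.0]
width: 0.93
```

Run:
```python
from h import *
o=observe(); print(o["clock"],o["position"],o["dq"].round(3))
im,d,c=grab("wrist","w4.png"); rollers_wrist(im,c)
topscan("top3.png")
```

```text
16.0333 [ 0.67346464 -0.24648116  0.28501088] [-0.065 -0.007 -0.047  0.004 -0.018  0.001 -0.015]
outer [326. 149.] ctr [ 0.6849 -0.1814] diam mm 47.4
hole [326. 149.] ctr [ 0.6851 -0.181 ] diam mm 24.4
pink 279 [407.6 168.5] [ 0.6825 -0.1771  0.0591]
pink 124 [204.5 216.8] [0.5391 0.3189 0.0779]
pink 183 [245.9 219.4] [0.5367 0.2171 0.0781]
pink 251 [489.2 223.6] [ 0.5493 -0.385   0.0581]
pink 152 [237.6 337.8] [0.2425 0.2294 0.0103]
dark 77 [357.5 205.7] [ 0.5903 -0.0597  0.0135]
dark 73 [333.5 267.8] [ 0.4296 -0.0027  0.0124]
dark 1203 [423.5 326.7] [ 0.2874 -0.2343  0.0067]
```

View pics/top3.png

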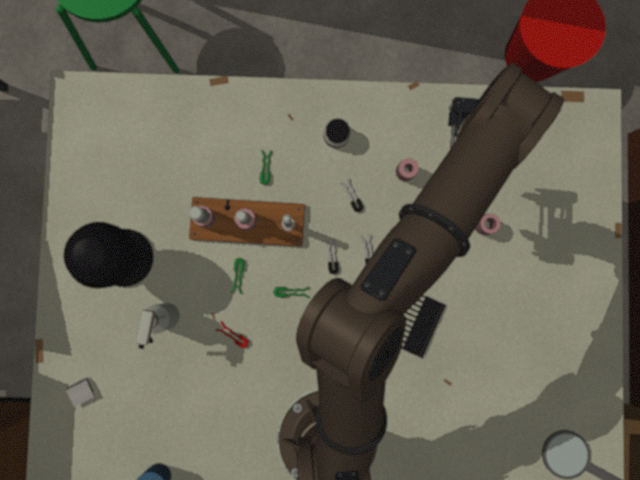

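Request:
step_arm([
  [[0.0918,0.006,0.035,-0.03,0],[0.0918,0.0115,0.065,-0.06,0],[0.0918,0.0115,0.065,-0.1,0],[0.0918,0.0115,0.065,-0.14,0],[0.0918,0.0115,0.065,-0.18,0],[0.0918,0.0115,0.065,-0.22,0],[0.0918,0.0115,0.065,-0.24,0],[0.0918,0.0115,0.065,-0.249,0],[0.07,0.0115,0.065,-0.249,0],[0.045,0.0115,0.065,-0.249,0],[0.045,0.0115,0.065,-0.249,0],[0.045,0.0115,0.065,-0.249,0],[0.045,0.0115,0.065,-0.249,0],[0.045,0.0115,0.065,-0.249,0],[0.045,0.0115,0.065,-0.249,0],[0.045,0.0115,0.065,-0.249,0],[0.045,0.0115,0.065,-0.249,0],[0.045,0.0115,0.065,-0.249,0],[0.045,0.0115,0.065,-0.249,0],[0.045,0.0115,0.065,-0.249,0]],
])

```text
clock: 17.8
position: [0.6869, -0.1766, 0.0364]
ee_rot: [2.271, 2.161, -0.001]
force: [-0.9, 0.2, 5.6]
width: 0.543
```

Request:
step_arm([
  [[0.045,0,0,0.04,0],[0.045,0,0.0,0.08,0],[0.045,-0.015,0.03,0.11,0],[0.045,-0.03,0.06,0.14,0],[0.045,-0.045,0.09,0.17,0],[0.045,-0.06,0.12,0.2,0],[0.045,-0.08,0.15,0.215,0],[0.045,-0.1,0.18,0.22,0],[0.045,-0.12,0.21,0.22,0],[0.045,-0.135,0.24,0.22,0],[0.045,-0.145,0.27,0.22,0],[0.045,-0.148,0.298,0.22,0],[0.045,-0.148,0.298,0.215,0],[0.045,-0.148,0.298,0.21,0],[0.045,-0.148,0.298,0.21,0],[0.045,-0.148,0.298,0.21,0]],
])

```text
clock: 19.13
position: [0.5389, 0.1198, 0.2462]
ee_rot: [2.273, 2.158, -0.002]
force: [-0.3, -0.3, 0.4]
width: 0.544
```

Run:
```python
from h import *
im,d,c=grab("wrist","w5.png")
o=observe(); print(o["clock"],o["position"],o["dq"].round(3),o["width"])
P=cloud(c,d); Rt=R.from_rotvec(o["ee_rot"]).as_matrix()
hsv=cv2.cvtColor(im,cv2.COLOR_RGB2HSV); m=((hsv[...,0]<8)|(hsv[...,0]>160))&(hsv[...,1]>45)
Q=(P[m]-o["position"])@Rt; print(len(Q),np.percentile(Q,[1,50,99],axis=0).round(4))
T=Q[Q[:,2]<-0.015]; print(len(T), T.min(0),T.max(0))
```

```text
19.1833 [0.53914326 0.11970281 0.24641534] [ 0.002 -0.005  0.    -0.009 -0.     0.    -0.003] 0.5424683432844226
12414 [[-0.017  -0.3137 -0.0681]
 [ 0.0175 -0.0033 -0.0086]
 [ 0.1909  0.0234  0.2394]]
5333 [-0.01830236 -0.03388396 -0.14365465] [ 0.07001821  0.0659625  -0.01500636]
```

View pics/w5.png

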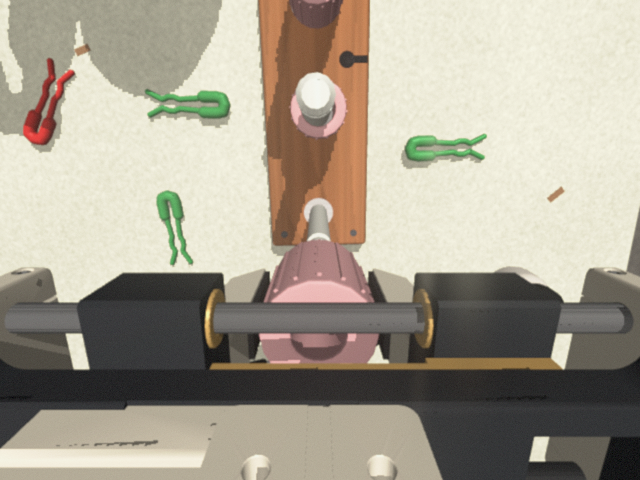

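```bash
cat >> h.py <<'E'
def inhand():
    im,d,c=grab("wrist"); o=observe(); P=cloud(c,d); Rt=R.from_rotvec(o["ee_rot"]).as_matrix()
    hsv=cv2.cvtColor(im,cv2.COLOR_RGB2HSV); m=((hsv[...,0]<8)|(hsv[...,0]>160))&(hsv[...,1]>45)
    Q=(P-o["position"])@Rt
    k=m&(abs(Q[...,1])<.03)&(Q[...,2]>-.022)&(Q[...,2]<.03)&(Q[...,0]>.005)&(Q[...,0]<.05); k[:240]&=True
    q=Q[k]; A=np.c_[2*q[:,:2],np.ones(len(q))]; x=np.linalg.lstsq(A,(q[:,:2]**2).sum(1),rcond=None)[0]
    print("inhand tool xy",x[:2].round(4),"r",np.sqrt(x[2]+x[0]**2+x[1]**2).round(4),len(q),"maxx",np.percentile(q[:,0],98), "z",np.percentile(q[:,2],[2,98]),"TCP",o["position"].round(4))
E
python3 - <<'E'
from h import *
inhand()
E
```

```text
inhand tool xy [-0.005  -0.0002] r 0.0251 3346 maxx 0.021005866794984694 z [-0.02165313  0.02814341] TCP [0.5393 0.1199 0.2465]
```

Request:
step_arm([
  [[0.045,0,0.002,0,0],[0.045,0,0.002,-0.015,0],[0.045,0,0.002,-0.03,0],[0.045,0,0.002,-0.04,0],[0.045,0,0.002,-0.05,0],[0.045,0,0.002,-0.06,0]],
])

```text
clock: 19.73
position: [0.5395, 0.1215, 0.186]
ee_rot: [2.274, 2.157, -0.001]
force: [-0.4, 0.8, -0.7]
width: 0.542
```

Engaged without force. Lower, release, go to the last roller at (.552,-.387).

Request:
step_arm([
  [[0.045,0,0,-0.02,0],[0.045,0,0,-0.04,0],[0.045,0,0,-0.056,0],[0.045,0,0,-0.056,0],[0.085,0,0,-0.056,0],[0.085,0,0,-0.056,0],[0.085,0,0,-0.056,0],[0.085,0,0,-0.056,0],[0.085,0,0,-0.056,0],[0.085,0,0,-0.03,0],[0.085,0,0,0.01,0],[0.085,0,0,0.05,0],[0.085,0,0,0.08,0],[0.085,0,-0.04,0.1,0],[0.085,0,-0.08,0.1,0],[0.085,0,-0.12,0.1,0],[0.085,0,-0.16,0.1,0],[0.085,0,-0.2,0.1,0],[0.085,0,-0.24,0.1,0],[0.085,0,-0.28,0.1,0]],
])

```text
clock: 21.4
position: [0.5392, -0.1603, 0.2866]
ee_rot: [2.273, 2.157, 0.001]
force: [1.0, 0.5, -0.5]
width: 0.926
```

Request:
step_arm([
  [[0.085,0.002,-0.04,0,0],[0.085,0.004,-0.08,0,0],[0.085,0.006,-0.12,0,0],[0.085,0.008,-0.16,0,0],[0.085,0.01,-0.2,0,0],[0.085,0.012,-0.24,0,0],[0.085,0.012,-0.27,0,0],[0.085,0.012,-0.28,0,0],[0.085,0.012,-0.28,0,0],[0.085,0.012,-0.28,0,0]],
])

```text
clock: 22.23
position: [0.5511, -0.44, 0.2865]
ee_rot: [2.274, 2.157, 0.002]
force: [0.4, -0.0, 1.3]
width: 0.924
```

Run:
```python
from h import *
o=observe(); print(o["clock"],o["position"],o["dq"].round(3))
im,d,c=grab("wrist","w6.png"); rollers_wrist(im,c)
topscan("top4.png")
print(observe()["position"])
```

```text
22.2333 [ 0.55112423 -0.4399694   0.28653697] [-0.039 -0.014 -0.015  0.013 -0.003  0.001 -0.003]
outer [316. 162.] ctr [ 0.5518 -0.3877] diam mm 47.4
hole [316. 162.] ctr [ 0.5519 -0.3874] diam mm 31.5
pink 103 [204.  216.3] [0.5418 0.3218 0.0773]
pink 164 [245.6 219.2] [0.5377 0.2182 0.0787]
pink 257 [287.1 221.3] [0.5387 0.1186 0.0777]
pink 255 [488.8 223.4] [ 0.5513 -0.3836  0.0583]
pink 74 [243.6 342.5] [0.2346 0.2198 0.012 ]
dark 84 [357.5 205.8] [ 0.5902 -0.0597  0.012 ]
dark 81 [371.  263.9] [ 0.4426 -0.0987  0.0118]
dark 82 [333.6 267.7] [ 0.4297 -0.0026  0.0109]
[ 0.55218836 -0.43819655  0.28669847]
```

View pics/top4.png

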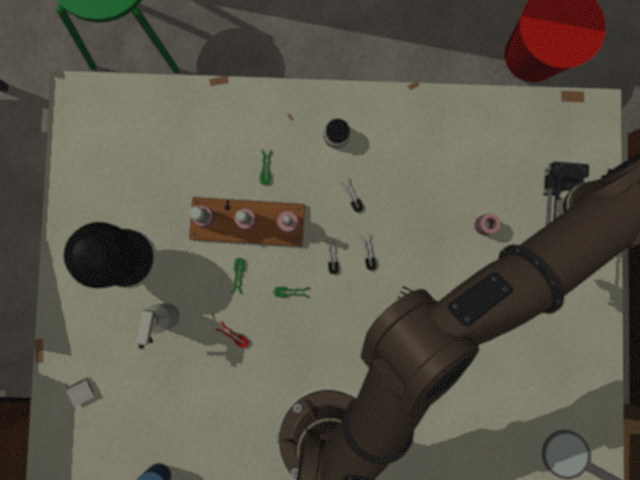

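Request:
step_arm([
  [[0.0918,0,0.03,-0.03,0],[0.0918,0,0.05,-0.06,0],[0.0918,0,0.05,-0.1,0],[0.0918,0,0.05,-0.14,0],[0.0918,0,0.05,-0.18,0],[0.0918,0,0.05,-0.22,0],[0.0918,0,0.05,-0.24,0],[0.0918,0,0.05,-0.2505,0],[0.07,0,0.05,-0.2505,0],[0.045,0,0.05,-0.2505,0],[0.045,0,0.05,-0.2505,0],[0.045,0,0.05,-0.2505,0],[0.045,0,0.05,-0.2505,0],[0.045,0,0.05,-0.2505,0],[0.045,0,0.05,-0.2505,0],[0.045,0,0.05,-0.2505,0],[0.045,0,0.05,-0.2505,0],[0.045,0,0.05,-0.2505,0],[0.045,0,0.05,-0.2505,0],[0.045,0,0.05,-0.2505,0]],
])

```text
clock: 24.0
position: [0.5525, -0.3884, 0.0369]
ee_rot: [2.271, 2.16, 0.004]
force: [0.0, 1.7, 6.4]
width: 0.551
```

Request:
step_arm([
  [[0.045,0,0,0.04,0],[0.045,0,0.0,0.08,0],[0.045,0,0.03,0.11,0],[0.045,0,0.06,0.14,0],[0.045,0,0.1,0.17,0],[0.045,0,0.14,0.2,0],[0.045,0,0.18,0.22,0],[0.045,0,0.22,0.225,0],[0.045,0,0.26,0.225,0],[0.045,0,0.3,0.225,0],[0.045,-0.002,0.34,0.225,0],[0.045,-0.004,0.38,0.225,0],[0.045,-0.006,0.42,0.225,0],[0.045,-0.008,0.46,0.225,0],[0.045,-0.01,0.5,0.225,0],[0.045,-0.01,0.54,0.225,0],[0.045,-0.01,0.58,0.22,0],[0.045,-0.01,0.61,0.215,0],[0.045,-0.01,0.61,0.21,0],[0.045,-0.01,0.61,0.21,0]],
])

```text
clock: 25.67
position: [0.5413, 0.224, 0.2454]
ee_rot: [2.266, 2.165, 0.0]
force: [0.6, -0.3, -0.8]
width: 0.555
```

Run:
```python
from h import *
inhand(); o=observe(); print(o["clock"],o["position"],o["width"])
```

```text
inhand tool xy [ 0.007 -0.001] r 0.0209 4173 maxx 0.028480917444095456 z [-0.02193852  0.02759442] TCP [0.542  0.2215 0.2463]
25.7167 [0.54197725 0.22154823 0.24629251] 0.555524334641154
```

Run:
```python
from h import *
inhand(); inhand(); grab("wrist","w7.png")
```

```text
inhand tool xy [ 0.005  -0.0007] r 0.0218 3917 maxx 0.02740092274543713 z [-0.02193458  0.02793841] TCP [0.5425 0.2203 0.2469]
inhand tool xy [ 0.0032 -0.0005] r 0.0229 3628 maxx 0.026708354482288862 z [-0.02193893  0.02791431] TCP [0.5428 0.2197 0.2473]
```

View pics/w7.png

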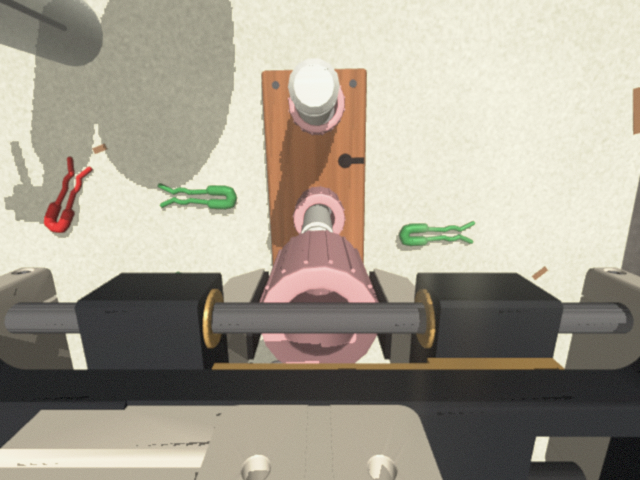

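Request:
step_arm([
  [[0.045,0,0.0015,0,0],[0.045,0,0.0015,0,0],[0.045,0,0.0015,-0.015,0],[0.045,0,0.0015,-0.03,0],[0.045,0,0.0015,-0.04,0],[0.045,0,0.0015,-0.05,0],[0.045,0,0.0015,-0.06,0]],
])

```text
clock: 26.45
position: [0.5431, 0.2209, 0.187]
ee_rot: [2.274, 2.156, 0.005]
force: [-0.4, 0.4, 0.3]
width: 0.557
```

Request:
step_arm([
  [[0.045,0,0.0005,-0.02,0],[0.045,0,0.0005,-0.04,0],[0.045,0,0.0005,-0.057,0],[0.045,0,0.0005,-0.057,0],[0.085,0,0.0005,-0.057,0],[0.085,0,0.0005,-0.057,0],[0.085,0,0.0005,-0.057,0],[0.085,0,0.0005,-0.057,0],[0.085,0,0.0005,-0.057,0],[0.085,0,0,-0.03,0],[0.085,0,0,0.01,0],[0.085,0,0,0.05,0],[0.085,0,0,0.09,0],[0.085,-0.01,-0.03,0.12,-7],[0.085,-0.02,-0.06,0.12,-14],[0.085,-0.03,-0.09,0.12,-21],[0.085,-0.04,-0.12,0.12,-28],[0.085,-0.05,-0.15,0.12,-35],[0.085,-0.06,-0.18,0.12,-42],[0.085,-0.08,-0.21,0.12,-49]],
])

```text
clock: 28.12
position: [0.4636, 0.0097, 0.3073]
ee_rot: [2.965, 1.01, 0.001]
force: [-1.2, 0.4, 1.2]
width: 0.925
```

Request:
step_arm([
  [[0.06,-0.02,-0.03,0,-7],[0.06,-0.04,-0.06,0,-14],[0.06,-0.05,-0.07,0,-21],[0.06,-0.05,-0.07,0,-28],[0.06,-0.05,-0.07,0,-35],[0.06,-0.05,-0.07,0,-40],[0.06,-0.05,-0.07,0,-40],[0.06,-0.05,-0.07,0,-40],[0.06,-0.05,-0.07,0,-40],[0.06,-0.05,-0.07,0,-40]],
])

```text
clock: 28.95
position: [0.4136, -0.0604, 0.3073]
ee_rot: [3.132, -0.062, -0.005]
force: [-0.0, -0.0, 0.6]
width: 0.653
```

Run:
```python
from h import *
o=observe(); print(o["clock"],o["position"],o["dq"].round(3),o["joints"].round(2))
im,d,c=grab("wrist","w8.png")
topscan("top5.png")
```

```text
28.95 [ 0.41355562 -0.06037548  0.30733753] [ 0.001  0.002 -0.002  0.    -0.     0.001 -0.011] [-1.18 -0.07  1.19  1.99  0.08  1.18 -1.63]
pink 227 [241.6 215.6] [0.5461 0.2242 0.1383]
pink 250 [287.  221.1] [0.5401 0.1186 0.0781]
pink 72 [243.5 342.6] [0.2346 0.2207 0.0112]
dark 85 [357.5 205.7] [ 0.5903 -0.0596  0.0119]
dark 106 [438.9 311.4] [ 0.3308 -0.2716  0.009 ]
```

View pics/w8.png

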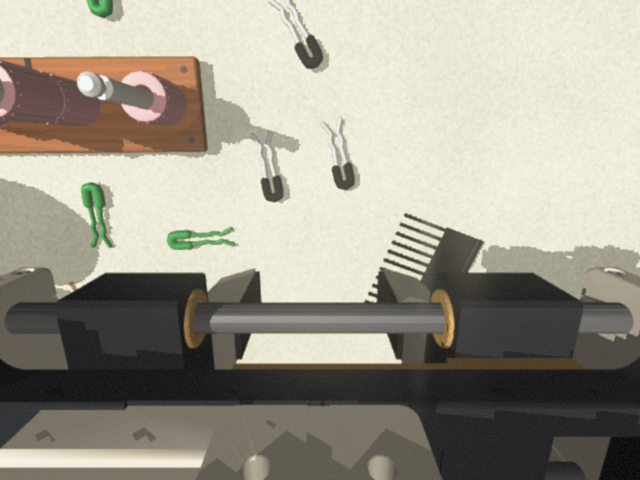

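View pics/top5.png

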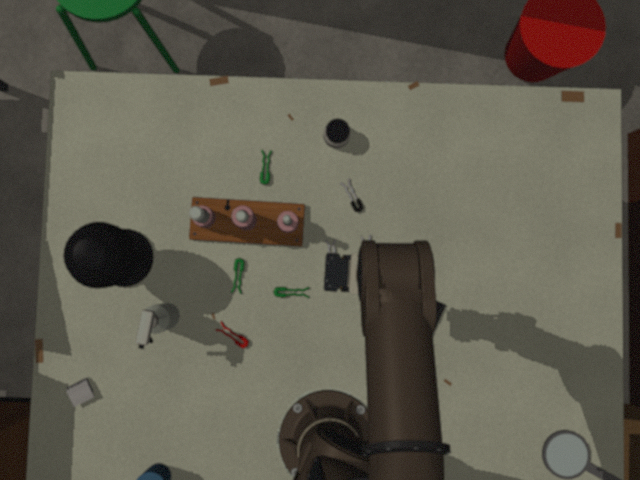

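```bash
cat >> h.py <<'E'
def clips(im,d,c,dbg=None):
    P=cloud(c,d); hsv=cv2.cvtColor(im,cv2.COLOR_RGB2HSV)
    dark=(hsv[...,2]<75)&(P[...,2]>0.004)&(P[...,2]<0.02); dark[262:]=0
    n,l,s,cc=cv2.connectedComponentsWithStats(dark.astype(np.uint8))
    res=[]
    for i in range(1,n):
        if not 120<s[i,4]<1200: continue
        cn=max(cv2.findContours((l==i).astype(np.uint8),cv2.RETR_EXTERNAL,cv2.CHAIN_APPROX_NONE)[0],key=len)
        W=np.array([onplane(c,*q[0],0.011)[:2] for q in cn])
        (ctr,sz,ang)=cv2.minAreaRect((W*1000).astype(np.float32)); b=np.array(ctr)/1000
        if max(sz)>42: continue
        a=(P[...,2]>0.0035)&(P[...,2]<0.02)&(np.hypot(P[...,0]-b[0],P[...,1]-b[1])<0.09); a[262:]=0
        nn,ll,ss,_=cv2.connectedComponentsWithStats(a.astype(np.uint8)); k=ll==ll[int(cc[i][1]+.5),int(cc[i][0]+.5)] if ll[int(cc[i][1]+.5),int(cc[i][0]+.5)] else ll==np.bincount(ll[l==i]).argmax()
        uv=np.argwhere(k)[:,::-1]; Q=np.array([onplane(c,u,v,0.007)[:2] for u,v in uv])
        m=Q.mean(0); w,V=np.linalg.eigh(np.cov((Q-m).T)); ax=V[:,1]
        if ax@(m-b)<0: ax=-ax
        L=(Q-b)@ax; 
        Wb=(W-b)@np.c_[ax,[-ax[1],ax[0]]]; lo,hi=Wb.min(0),Wb.max(0)
        o=b+np.c_[ax,[-ax[1],ax[0]]]@((lo+hi)/2)
        print("clip px",cc[i].round(0),"rect",np.round(sz,1),"origin",o.round(4),"bow lxw",((hi-lo)*1000).round(1),"yaw deg",np.degrees(np.arctan2(ax[1],ax[0])).round(1),"tip ahead",L.max().round(4),"n",len(Q))
        res.append((o,ax))
    return res
E
python3 - <<'E'
from h import *
im,d,c=grab("wrist"); clips(im,d,c)
o=observe(); print(o["position"],np.degrees(np.arctan2(*(R.from_rotvec(o["ee_rot"]).as_matrix()[:2,0][::-1]))))
E
```

```text
clip px [312.  53.] rect [30.6 23.6] origin [ 0.591  -0.0602] bow lxw [31.2 24.6] yaw deg 30.5 tip ahead 0.0735 n 1082
clip px [445. 254.] rect [25.8 30.8] origin [ 0.3325 -0.2414] bow lxw [26.7 32.6] yaw deg 72.1 tip ahead 0.0768 n 1823
[ 0.41355447 -0.06026011  0.30729964] -2.3145477536532786
```

Run:
```python
from h import *
im,d,c=grab("wrist"); hsv=cv2.cvtColor(im,cv2.COLOR_RGB2HSV); P=cloud(c,d)
for u,v in((272,190),(344,178),(312,55)): print(hsv[v-10:v+14:4,u,2],P[v-10:v+14:4,u,2].round(4))
```

```text
[129 166 174 153  79  77] [ 0.008  -0.0005 -0.0005 -0.0011  0.0128  0.013 ]
[ 94 125 168 125  80  77] [ 0.0103  0.0064  0.0001 -0.0005  0.0124  0.012 ]
[75 76 95 98 77 74] [0.0129 0.0108 0.0076 0.0112 0.0126 0.0119]
```

```bash
sed -i 's/hsv\[...,2\]<75)&(P/hsv[...,2]<105)\&(P/' h.py
python3 - <<'E'
from h import *
im,d,c=grab("wrist"); clips(im,d,c)
E
```

```text
clip px [310.  53.] rect [33.4 25.9] origin [ 0.5912 -0.0603] bow lxw [33.4 26.2] yaw deg 30.4 tip ahead 0.0731 n 1084
clip px [344. 176.] rect [32.4 25.6] origin [ 0.4435 -0.098 ] bow lxw [32.6 25.5] yaw deg 11.4 tip ahead 0.0742 n 884
clip px [273. 189.] rect [31.8 25.7] origin [ 0.431  -0.0033] bow lxw [32.1 25.8] yaw deg 6.9 tip ahead 0.0742 n 865
```

Request:
step_arm([
  [[0.06,0.008,0.03,-0.03,4],[0.06,0.0174,0.057,-0.06,9.2],[0.06,0.0174,0.057,-0.1,9.2],[0.06,0.0174,0.057,-0.14,9.2],[0.06,0.0174,0.057,-0.18,9.2],[0.06,0.0174,0.057,-0.22,9.2],[0.06,0.0174,0.057,-0.25,9.2],[0.06,0.0174,0.057,-0.26,9.2],[0.06,0.0174,0.057,-0.26,9.2],[0.06,0.0174,0.057,-0.26,9.2]],
])

```text
clock: 30.03
position: [0.4309, -0.0037, 0.0472]
ee_rot: [3.126, 0.187, -0.006]
force: [0.1, 0.3, 0.4]
width: 0.655
```

Request:
step_arm([
  [[0.06,0,0,-0.02,0],[0.06,0,0,-0.031,0],[0.06,0,0,-0.031,0],[0.02,0,0,-0.031,0],[0.02,0,0,-0.031,0],[0.02,0,0,-0.031,0],[0.02,0,0,-0.031,0],[0.02,0,0,-0.031,0],[0.02,0,0,-0.031,0],[0.02,0,0,-0.031,0],[0.02,0,0,-0.031,0],[0.02,0,0,-0.031,0],[0.02,0,0,-0.031,0]],
], squeeze=40)

```text
clock: 31.12
position: [0.4311, -0.0035, 0.0164]
ee_rot: [3.126, 0.187, -0.005]
force: [-1.3, 1.4, 5.8]
width: 0.297
```

Run:
```python
from h import *
for n in("top","scene"):
    im,d,c=grab(n); P=cloud(c,d).reshape(-1,3); P=P[(d.reshape(-1)>0)]
    for nm,b in(("wig",(0.33,.58,.36,.65)),("spray",(.15,.36,.3,.55))):
        k=(P[:,0]>b[0])&(P[:,0]<b[1])&(P[:,1]>b[2])&(P[:,1]<b[3])
        for z0,z1 in((.02,.1),(.1,.18),(.18,.3)):
            q=P[k&(P[:,2]>z0)&(P[:,2]<z1)]
            if len(q)>10: print(n,nm,z0,len(q),np.percentile(q,1,axis=0).round(3),np.percentile(q,99,axis=0).round(3))
```

```text
top wig 0.02 538 [0.331 0.362 0.02 ] [0.534 0.526 0.073]
top wig 0.1 128 [0.331 0.412 0.112] [0.507 0.508 0.179]
top wig 0.18 3716 [0.373 0.459 0.187] [0.511 0.587 0.27 ]
top spray 0.02 187 [0.272 0.384 0.021] [0.332 0.42  0.098]
top spray 0.1 450 [0.249 0.385 0.102] [0.331 0.434 0.178]
top spray 0.18 519 [0.242 0.402 0.183] [0.323 0.436 0.216]
scene wig 0.02 910 [0.331 0.363 0.02 ] [0.526 0.593 0.08 ]
scene wig 0.1 419 [0.331 0.419 0.11 ] [0.515 0.595 0.18 ]
scene wig 0.18 3250 [0.39  0.461 0.182] [0.515 0.598 0.269]
scene spray 0.02 384 [0.302 0.385 0.023] [0.332 0.45  0.098]
scene spray 0.1 510 [0.282 0.386 0.101] [0.331 0.45  0.178]
scene spray 0.18 333 [0.242 0.403 0.181] [0.324 0.437 0.214]
```

Request:
step_arm([
  [[0.02,0,0,0.03,0],[0.02,0,0,0.07,0],[0.02,0,0,0.11,0],[0.02,0,0.01,0.15,0],[0.02,0,0.03,0.18,0],[0.02,0,0.06,0.21,-2],[0.02,0,0.09,0.23,-4],[0.02,0,0.12,0.234,-6.9],[0.02,0,0.15,0.234,-6.9],[0.02,0,0.18,0.234,-6.9],[0.02,0,0.21,0.234,-6.9],[0.02,0,0.24,0.234,-6.9],[0.02,0.005,0.27,0.234,-6.9],[0.02,0.01,0.3,0.234,-6.9],[0.02,0.013,0.32,0.234,-6.9],[0.02,0.013,0.33,0.234,-6.9],[0.02,0.013,0.33,0.234,-6.9],[0.02,0.013,0.33,0.234,-6.9]],
])

```text
clock: 32.72
position: [0.444, 0.3252, 0.2502]
ee_rot: [3.131, -0.003, -0.006]
force: [0.7, -0.8, -0.9]
width: 0.301
```

Run:
```python
from h import *
o=observe(); print(o["clock"],o["position"],o["ee_rot"].round(3),o["joints"].round(2),o["width"])
im,d,c=grab("wrist","w9.png")
grab("scene","s2.png")
```

```text
32.7167 [0.44396561 0.32521433 0.25015913] [ 3.131e+00 -3.000e-03 -6.000e-03] [-1.49  0.48  1.11  1.79 -0.45  1.17 -1.81] 0.3011764401646887
```

View pics/w9.png

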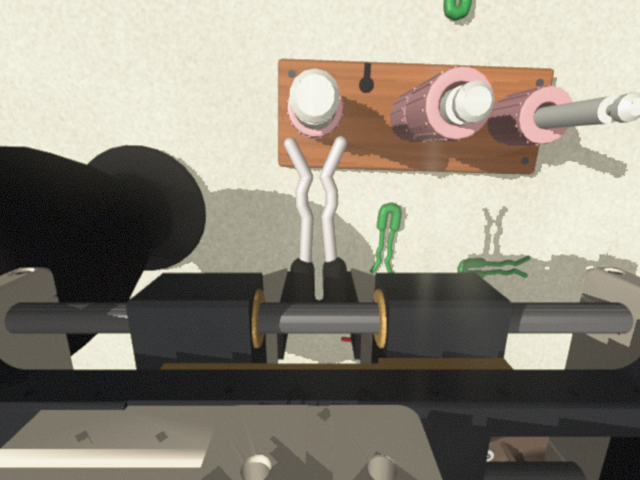

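View pics/s2.png

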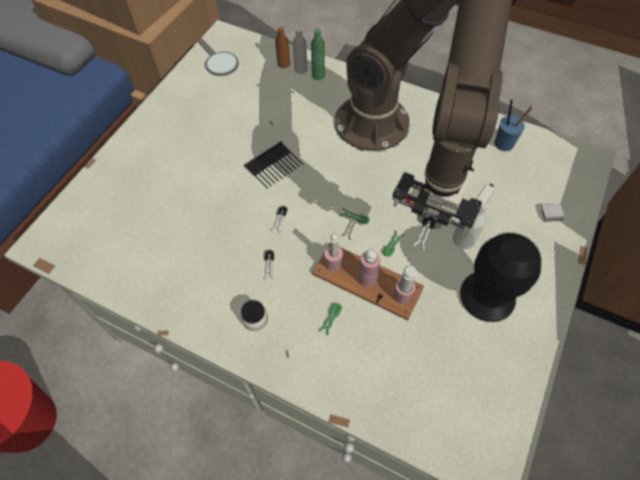

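```bash
cat >> h.py <<'E'
def clipinhand():
    im,d,c=grab("wrist"); o=observe(); P=cloud(c,d); Rt=R.from_rotvec(o["ee_rot"]).as_matrix()
    Q=(P-o["position"])@Rt
    k=(abs(Q[...,1])<.022)&(Q[...,2]>-.012)&(Q[...,2]<.03)&(Q[...,0]>.012)&(Q[...,0]<.09)
    k[:,:]&=True
    n,l,s,cc=cv2.connectedComponentsWithStats(k.astype(np.uint8)); 
    q=Q[k]
    print("n",len(q),"tip x",np.percentile(q[:,0],99.7).round(4),"TCP",o["position"].round(4))
    for a,b in((.015,.03),(.03,.045),(.045,.06),(.06,.07),(.07,.085)):
        r=q[(q[:,0]>a)&(q[:,0]<b)]
        if len(r): print(a,len(r),"y mid",((np.percentile(r[:,1],2)+np.percentile(r[:,1],98))/2).round(4),"y ext",np.percentile(r[:,1],[2,98]).round(4),"z top",np.percentile(r[:,2],[2,15,50]).round(4))
    m=(P[...,2]>.155)&(P[...,2]<.175); 
    n,l,s,cc=cv2.connectedComponentsWithStats(m.astype(np.uint8))
    for i in range(1,n):
        if s[i,4]>100:
            cn=max(cv2.findContours((l==i).astype(np.uint8),cv2.RETR_EXTERNAL,cv2.CHAIN_APPROX_NONE)[0],key=len)
            W=np.array([onplane(c,*q_[0],.166) for q_ in cn]); print("post",cc[i].round(0),((W.min(0)+W.max(0))/2).round(4),(W.max(0)-W.min(0)).round(4),"in tool",(((W.min(0)+W.max(0))/2-o["position"])@Rt).round(4))
E
python3 - <<'E'
from h import *
clipinhand()
E
```

```text
n 3784 tip x 0.0745 TCP [0.4442 0.3246 0.2507]
0.015 876 y mid 0.0004 y ext [-0.0107  0.0115] z top [0.0057 0.0074 0.0086]
0.03 807 y mid -0.0004 y ext [-0.0091  0.0083] z top [0.0081 0.0088 0.0096]
0.045 878 y mid -0.0006 y ext [-0.01    0.0087] z top [0.0086 0.0095 0.0103]
0.06 637 y mid -0.0011 y ext [-0.0133  0.0112] z top [0.0093 0.01   0.0109]
0.07 273 y mid -0.001 y ext [-0.0149  0.0128] z top [0.0097 0.0104 0.0114]
post [313.  96.] [0.545  0.3264 0.166 ] [0.0321 0.0308 0.    ] in tool [ 0.1012 -0.003   0.0842]
post [471. 102.] [0.5419 0.2245 0.166 ] [0.0252 0.0272 0.    ] in tool [0.0984 0.0989 0.0852]
post [625. 107.] [0.5385 0.1236 0.166 ] [0.0189 0.0211 0.    ] in tool [0.0953 0.1998 0.0862]
post [103. 213.] [0.4587 0.4886 0.166 ] [0.1117 0.0724 0.    ] in tool [ 0.0143 -0.1649  0.083 ]
```

Request:
step_arm([
  [[0.02,0,0.002,-0.03,0],[0.02,0,0.002,-0.06,0],[0.02,0,0.002,-0.08,0],[0.02,0,0.002,-0.088,0],[0.02,0,0.002,-0.088,0],[0.02,0,0.002,-0.088,0]],
])

```text
clock: 33.37
position: [0.4447, 0.326, 0.1635]
ee_rot: [3.132, -0.007, -0.005]
force: [0.6, 0.5, -0.6]
width: 0.301
```

Run:
```python
from h import *
im,d,c=grab("wrist","w10.png"); clipinhand(); print(observe()["clock"])
```

```text
n 4718 tip x 0.0899 TCP [0.4451 0.3266 0.1641]
0.015 881 y mid 0.0004 y ext [-0.0107  0.0115] z top [0.0057 0.0074 0.0087]
0.03 802 y mid -0.0003 y ext [-0.009   0.0084] z top [0.008  0.0088 0.0096]
0.045 875 y mid -0.0005 y ext [-0.0099  0.0089] z top [0.0086 0.0095 0.0104]
0.06 632 y mid -0.0009 y ext [-0.0132  0.0114] z top [0.0092 0.0101 0.011 ]
0.07 373 y mid -0.0009 y ext [-0.0145  0.0127] z top [0.0014 0.01   0.0116]
post [316.  67.] [0.5447 0.3266 0.166 ] [0.0319 0.0313 0.    ] in tool [ 0.0996 -0.0003 -0.0021]
post [571.  77.] [0.5415 0.2263 0.166 ] [0.0252 0.0284 0.    ] in tool [ 0.0968  0.1    -0.0013]
post [341. 275.] [0.4662 0.3126 0.166 ] [0.0416 0.0246 0.    ] in tool [ 0.0212  0.014  -0.0018]
post [ 14. 250.] [0.4736 0.4608 0.166 ] [0.0268 0.0184 0.    ] in tool [ 0.028  -0.1343 -0.003 ]
post [295. 276.] [0.4657 0.339  0.166 ] [0.0402 0.0254 0.    ] in tool [ 0.0205 -0.0124 -0.002 ]
33.4667
```

View pics/w10.png

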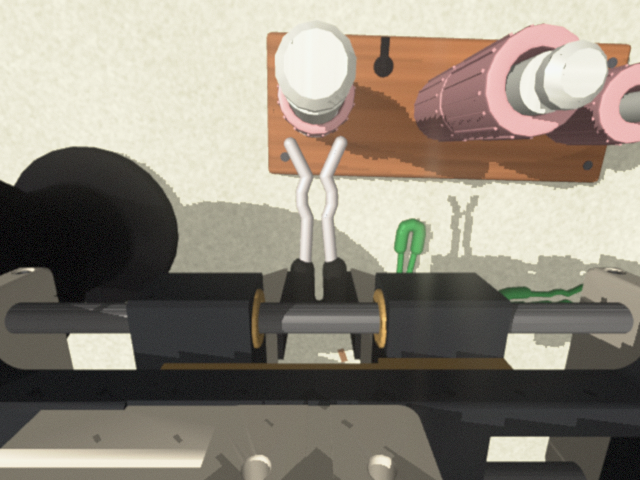

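Request:
step_arm([
  [[0.02,0,0,-0.002,0],[0.02,0.01,0,-0.002,0],[0.02,0.02,0,-0.002,0],[0.02,0.026,0,-0.002,0],[0.02,0.026,0,-0.002,0]],
])

```text
clock: 33.88
position: [0.4734, 0.3262, 0.1626]
ee_rot: [3.133, -0.008, -0.001]
force: [-0.3, -0.0, 0.1]
width: 0.3
```

Request:
step_arm([
  [[0.02,0.005,0,-0.0005,0],[0.02,0.01,0,-0.0005,0],[0.02,0.015,0,-0.0005,0],[0.02,0.02,0,-0.0005,0],[0.02,0.0255,0,-0.0005,0],[0.02,0.0255,0,-0.0005,0],[0.02,0.0255,0,-0.0005,0]],
])

```text
clock: 34.47
position: [0.4995, 0.326, 0.1621]
ee_rot: [3.133, -0.009, 0.001]
force: [-0.1, 0.5, -0.2]
width: 0.299
```

Run:
```python
from h import *
o=observe(); print(o["position"],o["force"],o["width"])
im,d,c=grab("wrist","w11.png"); clipinhand(); print(observe()["position"],observe()["force"])
```

```text
[0.4994893  0.32603616 0.16207523] [-0.12535045  0.48286586 -0.18715858] 0.2988746122945942
n 6351 tip x 0.0743 TCP [0.4989 0.3262 0.162 ]
0.015 851 y mid 0.0003 y ext [-0.0111  0.0117] z top [0.0056 0.0071 0.0084]
0.03 1635 y mid -0.0006 y ext [-0.0148  0.0135] z top [-0.0051 -0.0044 -0.0035]
0.045 2417 y mid -0.0006 y ext [-0.0153  0.0141] z top [-0.0052 -0.0044 -0.0036]
0.06 871 y mid -0.0012 y ext [-0.013   0.0107] z top [-0.0027 -0.001   0.0104]
0.07 271 y mid -0.0012 y ext [-0.015   0.0127] z top [0.0097 0.0104 0.0113]
post [316. 201.] [0.5467 0.3264 0.166 ] [0.0317 0.0312 0.    ] in tool [ 0.0478 -0.0005 -0.004 ]
post [550. 207.] [0.5436 0.2262 0.166 ] [0.0253 0.0283 0.    ] in tool [ 0.0452  0.0997 -0.0032]
post [345. 283.] [0.5108 0.3118 0.166 ] [0.0206 0.0229 0.    ] in tool [ 0.0119  0.0143 -0.0039]
post [292. 283.] [0.5102 0.3397 0.166 ] [0.0191 0.0229 0.    ] in tool [ 0.0112 -0.0135 -0.0041]
[0.49890906 0.32617282 0.16201611] [ 0.67510885 -0.39764813 -0.56331437]
```

View pics/w11.png

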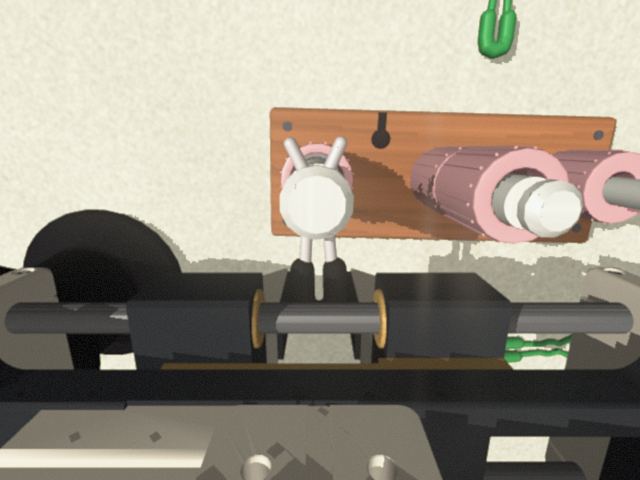

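Request:
step_arm([
  [[0.02,0.0015,0,0,0],[0.02,0.0015,0,0,0],[0.02,0.0015,0,0,0]],
])

```text
clock: 34.82
position: [0.5004, 0.3262, 0.162]
ee_rot: [3.133, -0.008, -0.0]
force: [-0.1, 0.5, -1.4]
width: 0.299
```

Request:
step_arm([
  [[0.02,-0.001,0,0,0],[0.02,-0.001,0,0,0],[0.06,-0.001,0,0,0],[0.06,-0.001,0,0,0],[0.06,-0.001,0,0,0],[0.06,-0.001,0,0,0],[0.06,-0.001,0,0,0],[0.06,-0.001,0,0.02,0],[0.06,-0.001,0,0.05,0],[0.06,-0.02,0,0.08,0],[0.06,-0.06,0,0.09,0],[0.06,-0.06,0,0.09,0],[0.06,-0.06,0,0.09,0]],
])

```text
clock: 35.9
position: [0.4382, 0.328, 0.2524]
ee_rot: [3.135, -0.001, -0.002]
force: [-0.0, 0.3, -0.5]
width: 0.651
```

Run:
```python
from h import *
o=observe(); print(o["clock"],o["position"])
im,d,c=grab("wrist","w12.png")
P=cloud(c,d); print("bow/leg pts:")
k=(P[...,2]>.12)&(P[...,2]<.165)&(abs(P[...,1]-.327)<.03)&(P[...,0]>.46)&(P[...,0]<.60); k[262:]=0
q=P[k]
for a in np.arange(.47,.60,.01):
    r=q[(q[:,0]>a)&(q[:,0]<a+.01)]
    if len(r)>5: print(a.round(3),len(r),np.percentile(r[:,1],[2,98]).round(4),"ztop",np.percentile(r[:,2],[50,90]).round(4))
print("x ext",np.percentile(q[:,0],[0.3,99.7]))
hsv=cv2.cvtColor(im,cv2.COLOR_RGB2HSV); b=k&(hsv[...,2]<105); print("bow",np.percentile(P[b],[1,50,99],axis=0).round(4))
topscan("top6.png")
```

```text
35.9 [0.43824218 0.32804171 0.2524479 ]
bow/leg pts:
0.48 261 [0.3146 0.3369] ztop [0.1479 0.1492]
0.49 473 [0.3127 0.3386] ztop [0.1487 0.1503]
0.5 469 [0.3121 0.3391] ztop [0.1502 0.1516]
0.51 365 [0.313  0.3388] ztop [0.1499 0.1517]
0.52 285 [0.3182 0.3344] ztop [0.1503 0.152 ]
0.53 379 [0.3129 0.3405] ztop [0.1628 0.1647]
0.54 232 [0.3104 0.3424] ztop [0.1641 0.1649]
0.55 241 [0.3119 0.3409] ztop [0.164  0.1648]
0.56 344 [0.3141 0.3403] ztop [0.1564 0.1621]
0.57 62 [0.3132 0.3409] ztop [0.1565 0.1576]
x ext [0.48280977 0.57195289]
bow [[0.4837 0.3128 0.1454]
 [0.4997 0.3252 0.1494]
 [0.515  0.3389 0.1526]]
pink 221 [241.6 215.9] [0.5453 0.2242 0.138 ]
pink 249 [287.  221.2] [0.5388 0.1187 0.0783]
pink 75 [243.5 342.5] [0.2351 0.2213 0.0126]
dark 83 [357.5 205.7] [ 0.5901 -0.0598  0.0128]
dark 85 [371.  263.8] [ 0.4429 -0.0984  0.0126]
dark 1442 [419.8 327.7] [ 0.283  -0.2296  0.0066]
```

View pics/w12.png

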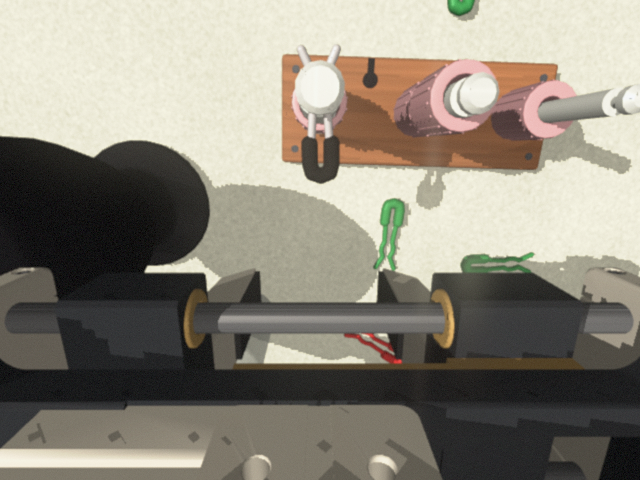

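Request:
step_arm([
  [[0.06,0,-0.04,0.02,0],[0.06,-0.005,-0.08,0.02,0],[0.06,-0.01,-0.12,0.02,0],[0.06,-0.015,-0.16,0.02,0],[0.06,-0.02,-0.2,0.02,0],[0.06,-0.025,-0.24,0.02,0],[0.06,-0.03,-0.28,0.02,0],[0.06,-0.03,-0.32,0.02,3],[0.06,-0.03,-0.36,0.01,7],[0.06,-0.03,-0.4,0,11],[0.06,-0.03,-0.425,0,11],[0.06,-0.03,-0.425,0,11],[0.06,-0.03,-0.425,0,11],[0.06,-0.03,-0.425,0,11]],
])

```text
clock: 37.17
position: [0.4102, -0.1005, 0.2519]
ee_rot: [3.119, 0.284, 0.0]
force: [-0.5, 0.1, 0.4]
width: 0.656
```

Run:
```python
from h import *
im,d,c=grab("wrist"); clips(im,d,c)
o=observe(); print(o["clock"],o["position"],np.degrees(np.arctan2(*(R.from_rotvec(o["ee_rot"]).as_matrix()[:2,0][::-1]))),o["joints"].round(2),o["dq"].round(2))
```

```text
clip px [309.  31.] rect [33.7 26.6] origin [ 0.5911 -0.0604] bow lxw [34.  26.6] yaw deg 30.4 tip ahead 0.0331 n 974
clip px [320. 179.] rect [32.9 26.4] origin [ 0.4436 -0.0981] bow lxw [32.9 26.5] yaw deg 11.3 tip ahead 0.0738 n 1157
37.2167 [ 0.41044116 -0.09917862  0.25195549] 10.572793818784154 [-1.02  0.12  1.28  2.08 -0.13  1.03 -1.06] [-0.04 -0.01 -0.01  0.    0.    0.   -0.  ]
```

Request:
step_arm([
  [[0.06,0.02,0.001,-0.03,0.8],[0.06,0.033,0.001,-0.06,0.8],[0.06,0.033,0.001,-0.1,0.8],[0.06,0.033,0.001,-0.14,0.8],[0.06,0.033,0.001,-0.18,0.8],[0.06,0.033,0.001,-0.205,0.8],[0.06,0.033,0.001,-0.205,0.8],[0.06,0.033,0.001,-0.205,0.8]],
])

```text
clock: 37.88
position: [0.443, -0.0975, 0.0467]
ee_rot: [3.118, 0.312, -0.003]
force: [0.5, 0.1, 0.7]
width: 0.654
```

Run:
```python
from h import *
o=observe(); print(o["clock"],o["position"],np.degrees(np.arctan2(*(R.from_rotvec(o["ee_rot"]).as_matrix()[:2,0][::-1]))),o["joints"].round(2),o["dq"].round(2))
```

```text
37.8833 [ 0.44301148 -0.09745472  0.04667072] 11.418341378481394 [-0.49  0.57  0.81  2.23 -0.71  0.62 -0.53] [-0.03 -0.05  0.05 -0.03  0.02  0.01 -0.01]
```

Joints fine. Descend and pinch.

Request:
step_arm([
  [[0.06,0.0005,-0.0005,-0.02,0],[0.06,0.0005,-0.0005,-0.0305,0],[0.06,0.0005,-0.0005,-0.0305,0],[0.02,0.0005,-0.0005,-0.0305,0],[0.02,0.0005,-0.0005,-0.0305,0],[0.02,0.0005,-0.0005,-0.0305,0],[0.02,0.0005,-0.0005,-0.0305,0],[0.02,0.0005,-0.0005,-0.0305,0],[0.02,0.0005,-0.0005,-0.0305,0],[0.02,0.0005,-0.0005,-0.0305,0],[0.02,0.0005,-0.0005,-0.0305,0],[0.02,0.0005,-0.0005,-0.0305,0],[0.02,0.0005,-0.0005,-0.0305,0]],
], squeeze=40)

```text
clock: 38.97
position: [0.4438, -0.0979, 0.0164]
ee_rot: [3.118, 0.311, -0.002]
force: [-1.1, 1.0, 6.6]
width: 0.296
```

Request:
step_arm([
  [[0.02,0,0,0.03,0],[0.02,0,0,0.07,0],[0.02,0,0,0.11,0],[0.02,0,0.01,0.15,0],[0.02,0,0.03,0.18,0],[0.02,0,0.06,0.21,-4],[0.02,0,0.09,0.23,-8],[0.02,0,0.12,0.234,-11.4],[0.02,0,0.15,0.234,-11.4],[0.02,0,0.18,0.234,-11.4],[0.02,0,0.21,0.234,-11.4],[0.02,0,0.24,0.234,-11.4],[0.02,-0.002,0.27,0.234,-11.4],[0.02,-0.004,0.3,0.234,-11.4],[0.02,-0.004,0.32,0.234,-11.4],[0.02,-0.004,0.32,0.2,-11.4],[0.02,-0.004,0.32,0.17,-11.4],[0.02,-0.004,0.32,0.146,-11.4],[0.02,-0.004,0.32,0.146,-11.4],[0.02,-0.004,0.32,0.146,-11.4]],
])

```text
clock: 40.63
position: [0.4395, 0.2211, 0.1622]
ee_rot: [3.132, -0.002, -0.006]
force: [0.0, 0.3, 0.3]
width: 0.301
```

Run:
```python
from h import *
im,d,c=grab("wrist","w13.png"); clipinhand(); o=observe(); print(o["clock"],o["position"],o["ee_rot"].round(3),o["width"],o["joints"].round(2))
```

```text
n 5458 tip x 0.09 TCP [0.4408 0.2218 0.1638]
0.015 841 y mid 0.0006 y ext [-0.01    0.0112] z top [0.0067 0.0081 0.0093]
0.03 814 y mid 0.0005 y ext [-0.0084  0.0094] z top [0.0085 0.0092 0.0102]
0.045 877 y mid 0.0005 y ext [-0.0088  0.0099] z top [0.0093 0.01   0.011 ]
0.06 645 y mid 0.0003 y ext [-0.0122  0.0128] z top [0.0099 0.0107 0.0114]
0.07 924 y mid 0.0003 y ext [-0.0136  0.0142] z top [0.0109 0.0124 0.0257]
post [54. 52.] [0.5455 0.3218 0.166 ] [0.0346 0.0347 0.    ] in tool [ 0.1046 -0.1001 -0.003 ]
post [317.  64.] [0.5413 0.2215 0.166 ] [0.0256 0.0247 0.    ] in tool [ 0.1005  0.0002 -0.0023]
post [573.  74.] [0.5378 0.1213 0.166 ] [0.0186 0.022  0.    ] in tool [ 0.0971  0.1004 -0.0015]
post [294. 282.] [0.4533 0.2347 0.166 ] [0.024  0.0239 0.    ] in tool [ 0.0125 -0.0129 -0.0023]
post [343. 282.] [0.453  0.2072 0.166 ] [0.0236 0.0236 0.    ] in tool [ 0.0122  0.0146 -0.0021]
40.7333 [0.44080658 0.2218003  0.16380823] [ 3.134e+00 -1.000e-03 -1.000e-03] 0.2998090673314566 [-1.35  0.48  1.08  2.04 -0.52  0.94 -1.56]
```

View pics/w13.png

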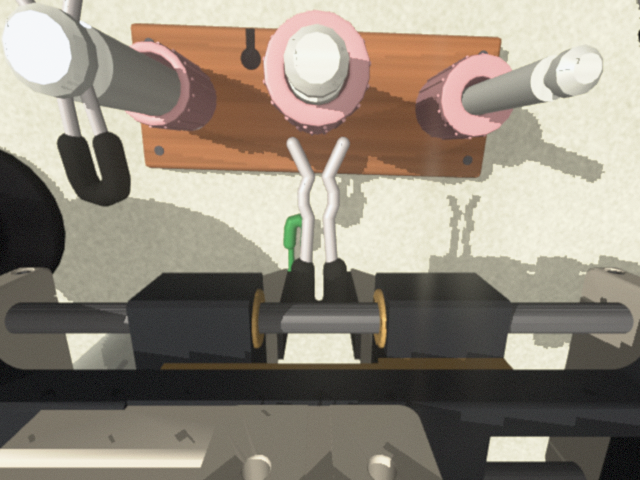

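Request:
step_arm([
  [[0.02,0,0,-0.002,0],[0.02,0.01,0,-0.002,0],[0.02,0.02,0,-0.002,0],[0.02,0.026,0,-0.002,0],[0.02,0.026,0,-0.002,0]],
])

```text
clock: 41.15
position: [0.4688, 0.2218, 0.1627]
ee_rot: [3.135, -0.002, 0.002]
force: [0.1, 0.2, -0.7]
width: 0.301
```

Request:
step_arm([
  [[0.02,0.005,0,-0.0005,0],[0.02,0.01,0,-0.0005,0],[0.02,0.014,0,-0.0005,0]],
])

```text
clock: 41.4
position: [0.4815, 0.2218, 0.1617]
ee_rot: [3.135, -0.002, -0.004]
force: [-13.2, -0.1, 2.4]
width: 0.301
```

Request:
step_arm([
  [[0.02,0.005,0,0,0],[0.02,0.01,0,0,0],[0.02,0.0125,0,0,0],[0.02,0.0125,0,0,0],[0.02,0.0125,0,0,0]],
])

```text
clock: 41.82
position: [0.4945, 0.2216, 0.1618]
ee_rot: [3.134, -0.002, -0.002]
force: [-0.4, 0.1, -1.0]
width: 0.301
```

Run:
```python
from h import *
o=observe(); print(o["position"],o["force"],o["width"])
im,d,c=grab("wrist","w14.png"); clipinhand(); o=observe(); print(o["position"],o["force"])
```

```text
[0.49446631 0.22164757 0.16177926] [-0.42654354  0.09197732 -1.0148087 ] 0.3013853030505789
n 8259 tip x 0.0745 TCP [0.4942 0.2217 0.1618]
0.015 1002 y mid 0.0003 y ext [-0.0111  0.0118] z top [0.0054 0.0072 0.0085]
0.03 1843 y mid -0.0001 y ext [-0.0207  0.0206] z top [-0.0051 -0.004   0.0089]
0.045 2878 y mid -0.0 y ext [-0.021  0.021] z top [-0.0052 -0.0044 -0.0021]
0.06 1634 y mid 0.0 y ext [-0.0199  0.0199] z top [-0.0003  0.0094  0.0229]
0.07 588 y mid 0.0002 y ext [-0.0133  0.0136] z top [0.0088 0.0099 0.023 ]
post [ 78. 184.] [0.5516 0.3218 0.166 ] [0.0422 0.0348 0.    ] in tool [ 0.0572 -0.1002 -0.005 ]
post [318. 198.] [0.5434 0.2215 0.166 ] [0.0247 0.0246 0.    ] in tool [ 0.0492  0.0001 -0.0043]
post [552. 205.] [0.54   0.1213 0.166 ] [0.0186 0.0218 0.    ] in tool [ 0.046   0.1003 -0.0036]
post [335. 283.] [0.5057 0.214  0.166 ] [0.0196 0.0097 0.    ] in tool [ 0.0115  0.0077 -0.0042]
post [302. 283.] [0.5055 0.2287 0.166 ] [0.0191 0.0098 0.    ] in tool [ 0.0113 -0.007  -0.0043]
post [278. 284.] [0.5029 0.2404 0.166 ] [0.0138 0.0124 0.    ] in tool [ 0.0087 -0.0187 -0.0044]
post [360. 283.] [0.5028 0.2022 0.166 ] [0.0138 0.0125 0.    ] in tool [ 0.0086  0.0195 -0.0041]
[0.49419551 0.22167111 0.16178172] [-0.49338079 -0.40967289 -0.1500675 ]
```

Request:
step_arm([
  [[0.02,0.001,0,0,0],[0.02,0.001,0,0,0],[0.06,0.001,0,0,0],[0.06,0.001,0,0,0],[0.06,0.001,0,0,0],[0.06,0.001,0,0,0],[0.06,0.001,0,0,0],[0.06,0.001,0,0.02,0],[0.06,0.001,0,0.05,0],[0.06,-0.02,0,0.08,0],[0.06,-0.054,0,0.09,0],[0.06,-0.054,0,0.09,0],[0.06,-0.054,0,0.09,0]],
])

```text
clock: 43.0
position: [0.4386, 0.2235, 0.2521]
ee_rot: [3.137, 0.005, -0.004]
force: [-0.6, -0.5, 0.0]
width: 0.653
```

```bash
cat >> h.py <<'E'
def seated(y0,name=None):
    im,d,c=grab("wrist",name); P=cloud(c,d); hsv=cv2.cvtColor(im,cv2.COLOR_RGB2HSV)
    k=(P[...,2]>.12)&(P[...,2]<.165)&(abs(P[...,1]-y0)<.03)&(P[...,0]>.46)&(P[...,0]<.60); k[262:]=0
    pk=((hsv[...,0]<8)|(hsv[...,0]>160))&(hsv[...,1]>45); k&=~pk
    q=P[k]
    print("x ext",np.percentile(q[:,0],[0.3,99.7]).round(4))
    b=k&(hsv[...,2]<105)&(P[...,0]<.525); print("bow",np.percentile(P[b],[1,50,99],axis=0).round(4).tolist())
    r=q[(q[:,0]>.518)&(q[:,0]<.526)]; print("legs z",np.percentile(r[:,2],[50,90]).round(4),"y",np.percentile(r[:,1],[2,98]).round(4))
    r=q[(q[:,0]>.562)]; print("tips z",np.percentile(r[:,2],[50]).round(4)if len(r) else None)
E
python3 - <<'E'
from h import *
seated(.222,"w15.png"); topscan("top7.png"); o=observe(); print(o["clock"],o["position"])
E
```

```text
x ext [0.4791 0.5678]
bow [[0.4799, 0.2078, 0.143], [0.4962, 0.2209, 0.147], [0.5111, 0.2344, 0.1507]]
legs z [0.1496 0.1508] y [0.2132 0.2296]
tips z [0.1574]
pink 63 [248.9 215.4] [0.5486 0.2072 0.1382]
pink 250 [287.2 221.2] [0.5386 0.1185 0.0779]
pink 71 [243.9 342.5] [0.236  0.2193 0.0124]
dark 84 [357.5 205.8] [ 0.59   -0.0598  0.0121]
dark 1425 [420.5 326. ] [ 0.29   -0.23    0.0065]
43.1 [0.44031272 0.22198765 0.25170729]
```

View pics/w15.png

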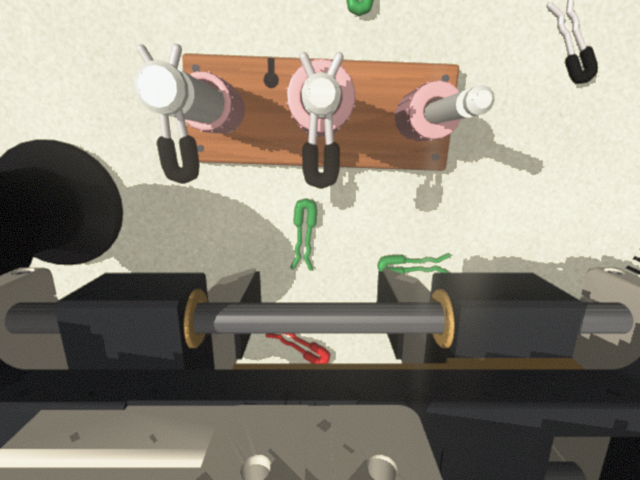

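Request:
step_arm([
  [[0.06,0,-0.03,0.01,3],[0.06,0.01,-0.06,0.02,7],[0.06,0.02,-0.09,0.02,11],[0.06,0.03,-0.12,0.02,15],[0.06,0.04,-0.15,0.02,19],[0.06,0.05,-0.18,0.02,23],[0.06,0.06,-0.21,0.02,27],[0.06,0.07,-0.24,0.01,30],[0.06,0.08,-0.27,0,30],[0.06,0.08,-0.29,0,30],[0.06,0.08,-0.3,0,30],[0.06,0.08,-0.3,0,30],[0.06,0.08,-0.3,0,30]],
])

```text
clock: 44.18
position: [0.5203, -0.0784, 0.2515]
ee_rot: [3.029, 0.807, -0.0]
force: [-0.5, 1.8, 0.1]
width: 0.655
```

Run:
```python
from h import *
im,d,c=grab("wrist","w16.png"); clips(im,d,c)
o=observe(); print(o["clock"],o["position"],np.degrees(np.arctan2(*(R.from_rotvec(o["ee_rot"]).as_matrix()[:2,0][::-1]))),o["joints"].round(2),o["dq"].round(2))
```

```text
clip px [334. 145.] rect [33.4 25.8] origin [ 0.592  -0.0597] bow lxw [33.1 26.2] yaw deg 27.7 tip ahead 0.0736 n 1250
44.2333 [ 0.52045646 -0.07714637  0.25152726] 29.97367240083695 [-0.7   0.37  1.01  1.85 -0.34  1.11 -0.61] [-0.03 -0.   -0.01  0.    0.    0.    0.  ]
```

Request:
step_arm([
  [[0.06,0.035,0.01,-0.02,-2],[0.06,0.0712,0.0172,-0.04,-2],[0.06,0.0712,0.0172,-0.08,-2],[0.06,0.0712,0.0172,-0.12,-2],[0.06,0.0712,0.0172,-0.16,-2],[0.06,0.0712,0.0172,-0.19,-2],[0.06,0.0712,0.0172,-0.205,-2],[0.06,0.0712,0.0172,-0.205,-2],[0.06,0.0712,0.0172,-0.205,-2]],
])

```text
clock: 44.98
position: [0.5916, -0.0582, 0.0462]
ee_rot: [3.042, 0.761, -0.002]
force: [-0.3, -0.2, 1.5]
width: 0.656
```

Request:
step_arm([
  [[0.06,0.0004,-0.0012,-0.02,0],[0.06,0.0004,-0.0012,-0.03,0],[0.06,0.0004,-0.0012,-0.03,0],[0.02,0.0004,-0.0012,-0.03,0],[0.02,0.0004,-0.0012,-0.03,0],[0.02,0.0004,-0.0012,-0.03,0],[0.02,0.0004,-0.0012,-0.03,0],[0.02,0.0004,-0.0012,-0.03,0],[0.02,0.0004,-0.0012,-0.03,0],[0.02,0.0004,-0.0012,-0.03,0],[0.02,0.0004,-0.0012,-0.03,0],[0.02,0.0004,-0.0012,-0.03,0],[0.02,0.0004,-0.0012,-0.03,0]],
], squeeze=40)

```text
clock: 46.07
position: [0.5922, -0.0594, 0.0165]
ee_rot: [3.042, 0.761, -0.001]
force: [-0.9, 0.6, 6.6]
width: 0.303
```

Request:
step_arm([
  [[0.02,0,0,0.03,0],[0.02,0,0,0.07,0],[0.02,0,0,0.11,0],[0.02,-0.01,0,0.15,-4],[0.02,-0.03,0,0.19,-8],[0.02,-0.06,0,0.22,-13],[0.02,-0.09,0.01,0.234,-18],[0.02,-0.12,0.03,0.234,-23],[0.02,-0.14,0.06,0.234,-28],[0.02,-0.155,0.09,0.234,-28],[0.02,-0.155,0.12,0.234,-28],[0.02,-0.155,0.15,0.234,-28],[0.02,-0.155,0.17,0.234,-28],[0.02,-0.155,0.176,0.234,-28],[0.02,-0.155,0.176,0.2,-28],[0.02,-0.155,0.176,0.17,-28],[0.02,-0.155,0.176,0.147,-28],[0.02,-0.155,0.176,0.147,-28],[0.02,-0.155,0.176,0.147,-28]],
])

```text
clock: 47.65
position: [0.4367, 0.1152, 0.1633]
ee_rot: [3.135, -0.001, -0.006]
force: [0.8, -0.5, -1.0]
width: 0.299
```

Run:
```python
from h import *
im,d,c=grab("wrist","w17.png"); clipinhand(); o=observe(); print(o["clock"],o["position"],o["ee_rot"].round(3),o["width"],o["joints"].round(2))
```

```text
n 3743 tip x 0.074 TCP [0.4381 0.116  0.1648]
0.015 855 y mid 0.0007 y ext [-0.01    0.0114] z top [0.0064 0.008  0.0091]
0.03 808 y mid 0.0011 y ext [-0.0078  0.01  ] z top [0.0085 0.0092 0.01  ]
0.045 892 y mid 0.0011 y ext [-0.0083  0.0104] z top [0.0091 0.01   0.0108]
0.06 627 y mid 0.0011 y ext [-0.0112  0.0134] z top [0.0099 0.0106 0.0114]
0.07 242 y mid 0.0012 y ext [-0.0126  0.015 ] z top [0.0104 0.0111 0.012 ]
post [55. 50.] [0.5444 0.2158 0.166 ] [0.0319 0.0302 0.    ] in tool [ 0.1063 -0.0998 -0.0018]
post [315.  67.] [0.5379 0.1165 0.166 ] [0.0188 0.0179 0.    ] in tool [ 0.0998 -0.0005 -0.0013]
post [319. 272.] [0.4623 0.1152 0.166 ] [0.0486 0.0515 0.    ] in tool [ 0.0242  0.0008 -0.0013]
47.75 [0.43810396 0.11597134 0.16475506] [ 3.137e+00  1.000e-03 -1.000e-03] 0.30118783636064206 [-1.21  0.4   1.1   2.13 -0.45  0.88 -1.41]
```

View pics/w17.png

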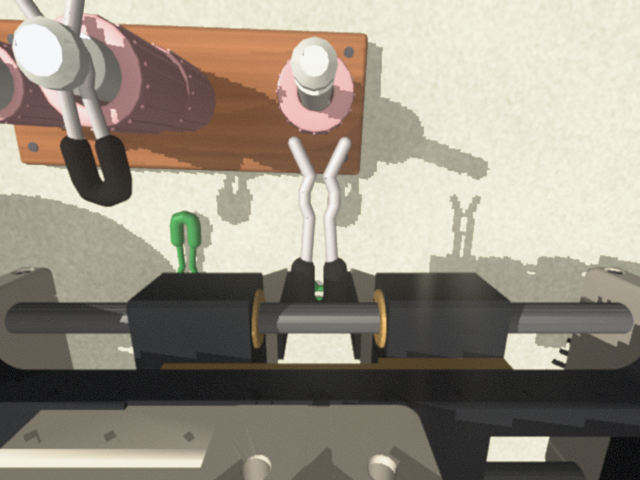

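Request:
step_arm([
  [[0.02,0,0.0015,-0.003,0],[0.02,0.01,0.0015,-0.003,0],[0.02,0.02,0.0015,-0.003,0],[0.02,0.026,0.0015,-0.003,0],[0.02,0.026,0.0015,-0.003,0]],
])

```text
clock: 48.17
position: [0.4661, 0.1175, 0.1625]
ee_rot: [3.137, 0.001, 0.003]
force: [-0.1, 0.1, -0.3]
width: 0.301
```

Request:
step_arm([
  [[0.02,0.005,0,-0.0005,0],[0.02,0.01,0,-0.0005,0],[0.02,0.014,0,-0.0005,0]],
])

```text
clock: 48.42
position: [0.4781, 0.1174, 0.1614]
ee_rot: [3.137, 0.001, -0.005]
force: [-12.1, -0.2, 2.3]
width: 0.299
```

Request:
step_arm([
  [[0.02,0.005,0,0,0],[0.02,0.01,0,0,0],[0.02,0.0135,0,0,0],[0.02,0.0135,0,0,0],[0.02,0.0135,0,0,0]],
])

```text
clock: 48.83
position: [0.4921, 0.1173, 0.1614]
ee_rot: [3.136, 0.0, -0.004]
force: [-0.2, 0.1, -0.6]
width: 0.302
```

Run:
```python
from h import *
clipinhand(); o=observe(); print(o["clock"],o["position"],o["force"],o["width"])
```

```text
n 4408 tip x 0.0743 TCP [0.492  0.1173 0.1614]
0.015 884 y mid 0.0003 y ext [-0.0109  0.0115] z top [0.0055 0.007  0.0081]
0.03 812 y mid 0.0004 y ext [-0.0075  0.0083] z top [-0.0052 -0.0042 -0.0008]
0.045 1466 y mid 0.0006 y ext [-0.0082  0.0094] z top [-0.0056 -0.0046 -0.002 ]
0.06 665 y mid 0.0007 y ext [-0.0115  0.0129] z top [0.0084 0.0091 0.0099]
0.07 270 y mid 0.0007 y ext [-0.0132  0.0146] z top [0.0086 0.0095 0.0104]
post [ 80. 183.] [0.5495 0.2156 0.166 ] [0.0373 0.0305 0.    ] in tool [ 0.0575 -0.0983 -0.0052]
post [319. 201.] [0.5401 0.1165 0.166 ] [0.0188 0.0182 0.    ] in tool [ 0.0481  0.0008 -0.0047]
post [302. 284.] [0.5032 0.1243 0.166 ] [0.0185 0.0097 0.    ] in tool [ 0.0112 -0.0069 -0.0046]
post [335. 283.] [0.5034 0.1096 0.166 ] [0.019  0.0096 0.    ] in tool [ 0.0114  0.0077 -0.0045]
post [278. 284.] [0.5008 0.136  0.166 ] [0.0138 0.0124 0.    ] in tool [ 0.0089 -0.0187 -0.0047]
post [359. 284.] [0.5008 0.0979 0.166 ] [0.0138 0.0125 0.    ] in tool [ 0.0088  0.0195 -0.0045]
48.8833 [0.49195693 0.11731583 0.161443  ] [-0.43905599 -0.09042312 -0.41576279] 0.3029254300874646
```

Home. Release, rise and back off to view all three.

Request:
step_arm([
  [[0.06,0,0,0,0],[0.06,0,0,0,0],[0.06,0,0,0,0],[0.06,0,0,0,0],[0.06,0,0,0,0],[0.06,0,0,0.02,0],[0.06,0,0,0.05,0],[0.06,-0.02,0.03,0.08,0],[0.06,-0.055,0.06,0.1,0],[0.06,-0.055,0.09,0.12,0],[0.06,-0.055,0.11,0.13,0],[0.06,-0.055,0.11,0.13,0],[0.06,-0.055,0.11,0.13,0],[0.06,-0.055,0.11,0.13,0]],
])

```text
clock: 50.05
position: [0.4368, 0.2268, 0.2912]
ee_rot: [3.136, 0.0, -0.004]
force: [0.5, -0.4, 0.2]
width: 0.65
```

Run:
```python
from h import *
for y in(.3268,.2222,.117): seated(y,"w18.png")
im,d,c=grab("scene","s3.png"); cv2.imwrite("pics/s3c.png",cv2.resize(cv2.cvtColor(im,cv2.COLOR_RGB2BGR)[200:340,280:450],None,fx=4,fy=4,interpolation=cv2.INTER_CUBIC))
topscan("top8.png"); o=observe(); print(o["clock"],o["position"])
```

```text
x ext [0.4831 0.5722]
bow [[0.4839, 0.3121, 0.1447], [0.4998, 0.3234, 0.1493], [0.515, 0.3371, 0.1524]]
legs z [0.1498 0.151 ] y [0.3173 0.3342]
tips z [0.1562]
x ext [0.4792 0.5675]
bow [[0.4803, 0.208, 0.1427], [0.4964, 0.221, 0.147], [0.5111, 0.2346, 0.151]]
legs z [0.1495 0.1507] y [0.2129 0.2294]
tips z [0.1572]
x ext [0.4766 0.5633]
bow [[0.4778, 0.1049, 0.1372], [0.4935, 0.1183, 0.1427], [0.507, 0.1308, 0.1475]]
legs z [0.1486 0.1502] y [0.1093 0.1249]
tips z [0.1585]
pink 75 [234.1 218.4] [0.5383 0.2418 0.1373]
pink 68 [248.6 216.9] [0.5424 0.207  0.1386]
pink 64 [280.1 221.1] [0.5385 0.136  0.0782]
pink 92 [293.5 220.8] [0.5421 0.1039 0.079 ]
dark 1456 [420.2 325.6] [ 0.2918 -0.2289  0.0065]
50.3 [0.43707323 0.22616727 0.291121  ]
```

View pics/w18.png

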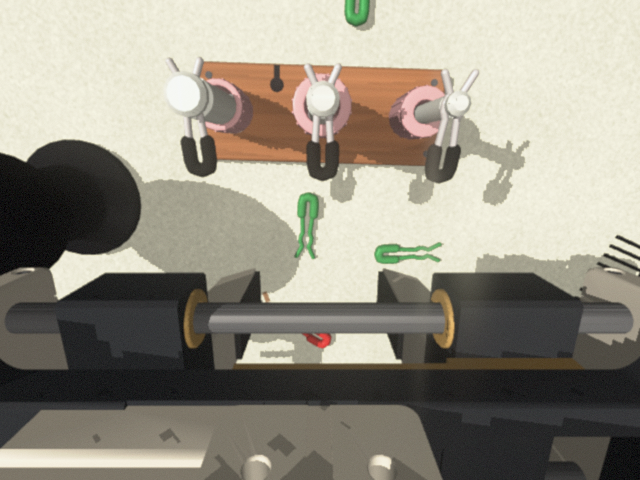

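View pics/s3c.png

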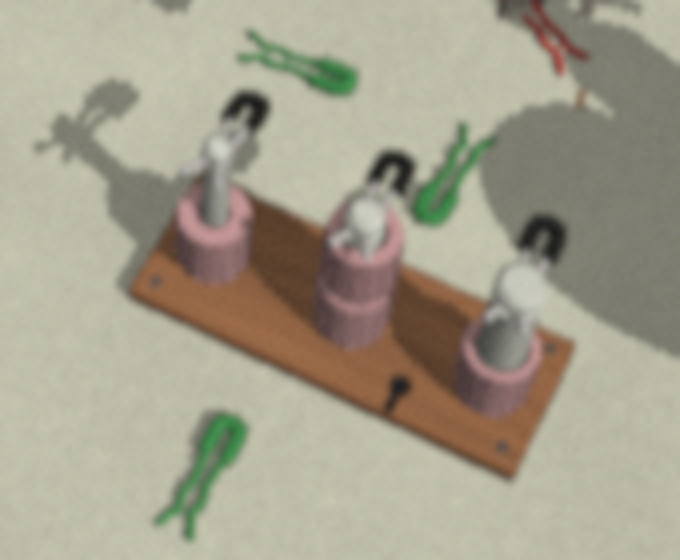

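View pics/s3.png

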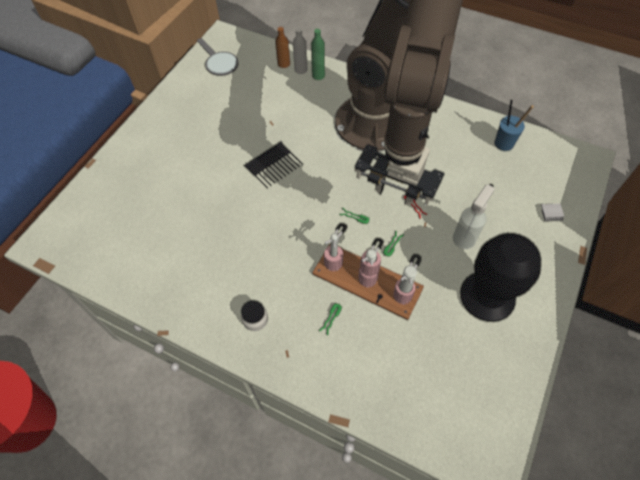

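Request:
step_arm([
  [[0.06,0,0,0,0],[0.06,0,0,0,0],[0.06,0,0,0,0],[0.06,0,0,0,0],[0.06,0,0,0,0],[0.06,0,0,0,0],[0.06,0,0,0,0],[0.06,0,0,0,0],[0.06,0,0,0,0],[0.06,0,0,0,0],[0.06,0,0,0,0],[0.06,0,0,0,0]],
])

```text
clock: 51.3
position: [0.437, 0.2262, 0.2911]
ee_rot: [3.136, -0.003, -0.005]
force: [-0.5, -0.0, -0.7]
width: 0.653
```

Run:
```python
from h import *
seated(.117,"w19.png"); topscan("top9.png")
o=observe(); print(o["clock"],o["position"],o["force"])
```

```text
x ext [0.4762 0.5631]
bow [[0.478, 0.1051, 0.1373], [0.4931, 0.118, 0.1427], [0.5072, 0.1308, 0.1471]]
legs z [0.1485 0.1503] y [0.1094 0.1254]
tips z [0.1591]
pink 75 [234.1 218.5] [0.538  0.2417 0.138 ]
pink 67 [248.6 216.6] [0.5432 0.2069 0.1395]
pink 68 [280. 221.] [0.5393 0.1361 0.0782]
pink 89 [293.5 220.7] [0.5433 0.1039 0.078 ]
dark 1487 [420.  325.3] [ 0.2921 -0.2282  0.0063]
51.4 [0.43706529 0.22616168 0.29110594] [-0.1418848   0.42920476 -0.96030047]
```

View pics/top9.png

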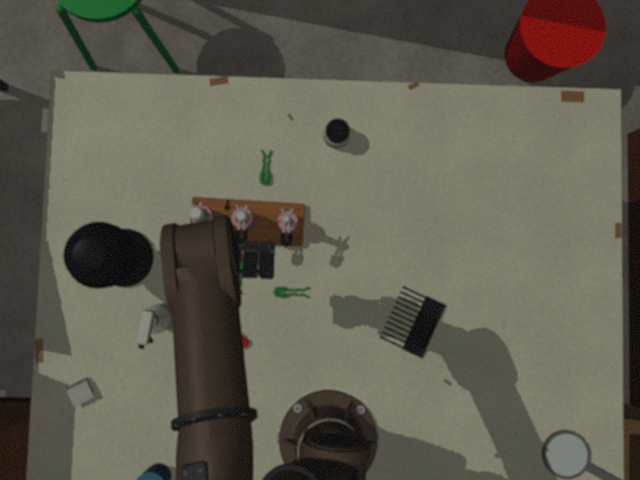

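Run:
```python
from cell import arm
print(arm.sign_off())
```

```text
the job is handed in; nothing more can be done
None
```

All four hair rollers present are on the board and all three posts are locked with black clips. The job was handed in at about 51 s of the 210 s allowed.

**Rollers:** I chose each post from bore widths measured in the wrist camera, about 38.5, 31, 31 and 24 mm. That put one roller on the thick post, two on the middle and one on the thin. I did not test-fit any roller on a thicker post first. Each slid down without noticeable force. The depth readings put the top rims at about 78 mm for the single rollers and 138 mm for the stack, which is where seated rollers should be.

**Clips:**
- **Push force:** on the middle and thin posts the push peaked at 12–13 N, a little above the stated 5–10 N, then fell to about zero. On the thick post I only read the force after the push, when it was near zero, so no peak was seen there.
- **Position:** after release, all three clips sat at matching positions relative to their posts, to within about 1 mm. My tip and bow readings of a clip's length differed by about 4 mm from the stated size, so I judged "home" by combining them.
- **Sag:** the clip on the thin post sags most, with its bow about 7 mm lower than the one on the thick post. It did not move over the following second.

I never touched the wig head, cream jar, spray bottle, comb, or the green and red look-alikes. I saw no sign of the possible knock.

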